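# Build the stoneware storage tower on its coaster

## Robot

A 6-joint arm with a two-finger parallel gripper is mounted at the origin on the work surface. World frame = base frame: x ahead of the robot, y to its left, z up, the work surface at z = 0. Lengths are in mm, angles in rad, forces in N, time in s.
With the tool pointing down it reaches from about 350 to 725 mm from the base axis. Payload 4.3 kg.
Tool frame: the origin (TCP) lies midway between the tips of the shut fingers; the grasp point (between the pads) lies 19 mm behind it; z points along the fingers, y is the line along which they close (so a half turn about z gives the same grasp; the last joint's range is limited). The gripper opens to 85 mm and grips with 20 to 120 N. Pads are 22 mm wide; open, the fingers measure 114 mm over their backs; the gripper's body (76 mm by 85 mm) begins 54 mm behind the grasp point. The pads swing forward as they close: fully open they stand 13 mm farther back than shut.
Start: joints at [-1.429, 0.377, 0.081, 1.274, 0, 1.46], TCP at [143.269, -556.903, 231.329] pointing down, gripper open.
Joint ranges: [-2.72, 2.72], [-0.84, 1.66], [-1.02, 1.22], [-1.77, 2.12], [-1.37, 1.28], [-3.14, 3.14]. Speed limits (rad/s): [2.57, 2.57, 3.14, 3.14, 3.14, 3.14].

## Interface

Orientations are given as a rotation vector (axis times angle).
In Python, from rig import r gives the robot as it stands.
- The arm moves only by the tool jog_arm, never from a script. Its argument "commands" is a list of rows, each an object of numbers: "tx", "ty", "tz": the shift along the world's x, y, z scaled (see below); "roll": the turn about the world's z scaled (see below); "claw": the closure in counts, from 0 (fully open) to 255 (shut). A call has 1 to 5 rows; each row shifts and turns the commanded pose from where the row before left it; what a row does not reach is not made up. The controller multiplies each number of a shift by 25 cm and each number of a turn by 2 rad. A row lasts 1/12 s, in which the tool goes at most 41.7 mm and 7.16 degrees, less where a joint would pass 70% of its speed; a pose out of reach is approached as far as the arm can. A call with a number of a shift or a turn outside -1 to 1 is refused whole. A call with a gripper value outside its range is refused whole. The fingers move at their own pace and stop on an object; "newtons" is the grip in N (left out, the last holds). Time passes only in rows, so rows that do not move let the fingers close. It gives the time, the measured TCP pose, the force, the opening and the grip force at its end, in the units of the state.
- r.observe(): the state, without advancing time (a new reading comes with each control period).
- r.read_camera(name): name is "scene" or "top" or "wrist"; returns a dict with "frame" (480x640x3 uint8, red, green, blue), "camera_matrix" (3x3 intrinsics, pixels), "k1" (the pictures are not rectified: a ray, as slopes to the right and down, at radius r is drawn at 1 + k1 r^2 times it, then the intrinsics apply), "pose" (4x4, takes a point from camera to world coordinates). Camera axes: x right, y up, looking along -z (the intrinsics and any distortion apply to the point x, -y, -z); pixel columns grow to the right and rows downward; lengths in mm; the calibration is good to about 2 mm. A picture is of the moment at which its call begins. There is no depth.
- r.job_done(): hands the job in; it is judged then, once.
Trained networks look in a picture, given as the dict that the camera call returned (one of the last four; its "shot" number tells which), for a name from the list of things; names that differ only in an ending like _2 or _b are one class to them, and where a whole thing is asked for, a point or a joint stands for the part that bears it (a point fixed in the world has none). Each returns a list of dicts, best first, with "conf" (0 to 1); they miss things now and then, are a little off and sometimes report something else, mostly with a low value. They report only what shows in the picture. A call takes as long as a camera call.
- r.look_for(picture, target): "box" ([left, top, width, height] in pixels, round what is visible of it).
- r.regions_of(picture, target): "pixels" (480x640 bool, what is visible of it) and "box" ([left, top, width, height] in pixels, round what is visible of it).
- r.mark_of(picture, target): "location" ([row, column] in pixels: a listed point, or the origin of a listed thing).
The state is a dict: "t": time; "qpos": joint angles; "qd": joint speeds; "joint_torque": joint torques, N m; "ee_pos": TCP position; "tcp_rot": TCP orientation; "contact_force": force on the tool from outside, world axes, zero at the start; "torque": the same for the moment, N m; "grip_width": opening from 0.0 (shut) to 1.0 (fully open); "grip_force": force on a finger pad.
Only numpy, scipy, OpenCV 4.12 (cv2) and the standard library are available. Lean on these libraries where they do the work, as an engineer would, in place of code of your own. Each camera call takes 0.05 s, during which the arm holds its last target. There are 200 camera calls.

## Task

Build the stoneware storage tower on the round grey silicone coaster: stand the widest pot in the middle of the coaster, then seat the middle-sized pot in its mouth, then the slim honey pot in the mouth of that one, and close the top with the knobbed stoneware lid. Lower each piece gently rather than dropping it, so that every one ends upright and fully seated, and leave the steel tea caddy, the coffee jar and the kitchen timer where they stand.

Things in the scene. Friction and masses are not known exactly. Their poses are not given: they have to be found in the camera images.
- pot_wide_c (a point): Widest, lowest pot, loose, 0.2 kg: open-topped, round, grey-brown stoneware, dark band under the rim; outside diameter 68 mm, height 40 mm, mouth 54 mm across (wall 7 mm), flat underside. Point: on its axis half-way up, 20 mm above its underside; z is its axis, up when upright.
- pot_mid_c (a point): Middle-sized pot, loose, 0.17 kg: round, grey-brown stoneware, dark band under the rim; outside diameter 60 mm, total height 50 mm, mouth 46 mm. Its lowest 6 mm is a foot 47 mm across that goes loosely into the widest pot's mouth, so that its body rests on that rim. Point: on its axis half-way up, 25 mm above its underside (39 mm above the widest pot's point when seated); z: its axis, up.
- pot_slim_c (a point): Slim, tallest pot (honey pot), loose, 0.15 kg: grey-brown stoneware, dark band under the rim; outside diameter 52 mm, total height 60 mm, mouth 38 mm. Its lowest 6 mm is a foot 39 mm across that goes loosely into the middle pot's mouth. Point: on its axis half-way up, 30 mm above its underside (49 mm above the middle pot's point when seated); z: its axis, up.
- lid_knob (a point): Stoneware lid, loose, 0.06 kg, right way up: plug 31 mm across, 6 mm high; flange 48 mm across, 5 mm thick; on top an upright knob 20 mm across, 26 mm high, to hold it by (fingertips above the flange). Plug goes loosely in the slim pot's mouth, flange rests on its rim. Point: on its axis half-way up the knob, 24 mm above its underside (48 mm above the slim pot's point when seated); z up.
- coaster: Round dark-grey silicone coaster, flat disc 100 mm in diameter, 5 mm thick, fixed to the table. The origin is the centre of its underside, on the table; z up.
- caddy_c (a point): Steel tea caddy with a darker lid, closed cylinder 66 mm in diameter, 80 mm high, loose, a bystander to leave alone. The point is at its centre.
- jar_c (a point): Coffee jar, dark brown with a wooden lid, 60 mm in diameter, 73 mm high, loose, a bystander to leave alone. The point is at its centre.
- timer_c (a point): White round kitchen timer with a black bar on top, 68 mm in diameter, 48 mm high, loose, a bystander to leave alone. The point is at its centre.
- trivet: Square cork trivet, 90 by 90 mm, 6 mm thick, fixed to the table; nothing belongs on it. The origin is the centre of its underside.

How it is judged (in metres and radians):
On the way, in this order (a step that is already met when the one before it is completed fails the run):
1. the widest pot stands upright in the middle of the coaster (horizontal distance between pot_wide_c and coaster below 0.012 m and z of pot_wide_c in the frame of coaster between 0.022 and 0.028 m and angle between pot_wide_c's own z axis and vertical below 0.08 rad and linear speed of pot_wide below 0.03 m/s), for 0.2 s.
2. the middle pot is seated in the widest pot (horizontal distance between pot_wide_c and coaster below 0.012 m and z of pot_wide_c in the frame of coaster between 0.022 and 0.028 m and angle between each of pot_wide_c, pot_mid_c's own z axis and vertical below 0.08 rad and horizontal distance between pot_mid_c and pot_wide_c below 0.006 m and z of pot_mid_c in the frame of pot_wide_c between 0.036 and 0.042 m and linear speed of pot_mid below 0.03 m/s), for 0.2 s.
3. the slim pot is seated in the middle pot (horizontal distance between pot_wide_c and coaster below 0.012 m and z of pot_wide_c in the frame of coaster between 0.022 and 0.028 m and angle between each of pot_wide_c, pot_mid_c, pot_slim_c's own z axis and vertical below 0.08 rad and horizontal distance between pot_mid_c and pot_wide_c below 0.006 m and z of pot_mid_c in the frame of pot_wide_c between 0.036 and 0.042 m and horizontal distance between pot_slim_c and pot_mid_c below 0.006 m and z of pot_slim_c in the frame of pot_mid_c between 0.046 and 0.052 m and linear speed of pot_slim below 0.03 m/s), for 0.2 s.
4. the lid is seated in the slim pot (horizontal distance between pot_wide_c and coaster below 0.012 m and z of pot_wide_c in the frame of coaster between 0.022 and 0.028 m and angle between each of pot_wide_c, pot_mid_c, pot_slim_c, lid_knob's own z axis and vertical below 0.08 rad and horizontal distance between pot_mid_c and pot_wide_c below 0.006 m and z of pot_mid_c in the frame of pot_wide_c between 0.036 and 0.042 m and horizontal distance between pot_slim_c and pot_mid_c below 0.006 m and z of pot_slim_c in the frame of pot_mid_c between 0.046 and 0.052 m and horizontal distance between lid_knob and pot_slim_c below 0.006 m and z of lid_knob in the frame of pot_slim_c between 0.045 and 0.051 m and linear speed of lid below 0.03 m/s), for 0.2 s.
At the end, for the whole second after the job is handed in: Widest pot on the coaster within 12 mm of its centre; middle pot seated in it, slim pot in that, lid in the slim pot, each within 6 mm of the axis below and 3 mm of its seated height; all upright within 0.08 rad, released and at rest (all of step 4 and linear speed of each of pot_wide, pot_mid, pot_slim below 0.03 m/s); the robot touches nothing.
It fails at once if the tea caddy is shifted by more than 30 mm or knocked over (distance of caddy_c from where it was at the start of the episode above 0.03 m).
It fails at once if the coffee jar is shifted by more than 30 mm or knocked over (distance of jar_c from where it was at the start of the episode above 0.03 m).
It fails at once if the timer is shifted by more than 30 mm or knocked over (distance of timer_c from where it was at the start of the episode above 0.03 m).
It fails at once if a pot or the lid is dropped (falls freely, touching nothing, faster than 0.6 m/s) ((contact force between pot_wide and anything else below 0.005 N and linear speed of pot_wide above 0.6 m/s) or (contact force between pot_mid and anything else below 0.005 N and linear speed of pot_mid above 0.6 m/s) or (contact force between pot_slim and anything else below 0.005 N and linear speed of pot_slim above 0.6 m/s) or (contact force between lid and anything else below 0.005 N and linear speed of lid above 0.6 m/s)).
It also fails if it takes over 128 s, if anything falls off the work surface, if the arm or the gripper's body presses on something with over 40 N, if the wrist force passes 120 N, or if a joint passes its speed limit or range.

## Working session

There is one attempt and no reset: what is moved stays moved. The work goes in short steps, Python scripts to look and compute and a tool call to move; the robot and the scene stay as the last step left them, time stands still between calls to the robot, and variables do not carry over. Pictures are saved under pics/ and viewed, at most 14 in all, crops included, and the job is handed in when it is done.

Besides the shell and the picture viewer there is one more tool, called after "Request:" by a JSON object that holds its "method" and its "body". jog_arm: Moves the arm, as the interface text tells. Shifts and turns lie within -1 to 1; 1 stands for 25 cm of shift or 2 rad of turn. Its arguments: {"type":"object","properties":{"commands":{"type":"array","items":{"type":"object","properties":{"tx":{"type":"number","minimum":-1,"maximum":1},"ty":{"type":"number","minimum":-1,"maximum":1},"tz":{"type":"number","minimum":-1,"maximum":1},"roll":{"type":"number","minimum":-1,"maximum":1},"claw":{"type":"number"}}}},"newtons":{"type":"number"}},"required":["commands"]}

```bash
ls; mkdir -p pics; cat > h.py <<'E'
import numpy as np, cv2
from rig import r
def ray(p,u,v):
    K=p["camera_matrix"];k=p["k1"]
    d=np.array([(u-K[0][2])/K[0][0],(v-K[1][2])/K[1][1]])
    s=d.copy()
    for _ in range(30): s=d/(1+k*(s@s))
    T=np.array(p["pose"]); w=T[:3,:3]@np.array([s[0],-s[1],-1.]); return T[:3,3],w
def at(p,rc,z):
    o,w=ray(p,rc[1],rc[0]); return o+w*(z-o[2])/w[2]
def save(p,n): cv2.imwrite('pics/'+n,cv2.cvtColor(p["frame"],cv2.COLOR_RGB2BGR))
Z=dict(pot_wide_c=20,pot_mid_c=25,pot_slim_c=30,lid_knob=24,coaster=0,caddy_c=40,jar_c=36.5,timer_c=24,trivet=0)
E
python3 - <<'E'
from h import *
for c in ("top","scene"):
    p=r.read_camera(c); save(p,c+"0.png"); print(c,np.round(p["pose"],2)[:3].tolist())
    for n,z in Z.items():
        for m in r.mark_of(p,n)[:2]: print(n,round(m["conf"],2),np.round(m["location"]),np.round(at(p,m["location"],z)))
print(r.observe())
E
```

```text
pics
top [[0.03, 0.99, -0.1, 434.46], [-1.0, 0.03, 0.01, 8.11], [0.01, 0.1, 0.99, 1242.55]]
pot_wide_c 0.62 [209. 439.] [ 637. -253.   20.]
pot_mid_c 0.9 [209. 278.] [626.  77.  25.]
pot_slim_c 0.63 [216. 197.] [607. 241.  30.]
pot_slim_c 0.43 [212. 276.] [620.  81.  30.]
lid_knob 0.78 [292. 470.] [ 468. -319.   24.]
coaster 0.74 [296. 399.] [ 456. -177.    0.]
caddy_c 0.93 [216. 358.] [615. -84.  40.]
caddy_c 0.21 [294. 233.] [451. 159.  40.]
jar_c 0.59 [293. 144.] [446. 340.  36.]
timer_c 0.87 [296. 311.] [453.   4.  24.]
trivet 0.55 [295. 234.] [450. 161.   0.]
scene [[0.6, -0.57, 0.57, 1160.84], [0.8, 0.43, -0.42, -457.11], [-0.0, 0.71, 0.71, 827.71]]
pot_wide_c 0.9 [367. 234.] [ 640. -258.   20.]
pot_mid_c 0.78 [262. 385.] [613.  69.  25.]
pot_mid_c 0.7 [277. 227.] [ 475. -176.   25.]
pot_slim_c 0.82 [218. 455.] [609. 245.  30.]
pot_slim_c 0.56 [298. 318.] [614. -78.  30.]
lid_knob 0.9 [316. 147.] [ 471. -325.   24.]
coaster 0.87 [278. 229.] [ 459. -165.    0.]
caddy_c 0.66 [300. 316.] [622. -89.  40.]
jar_c 0.74 [154. 429.] [440. 337.  36.]
timer_c 0.68 [260. 386.] [610.  74.  24.]
timer_c 0.56 [224. 302.] [442.   7.  24.]
trivet 0.73 [206. 369.] [458. 160.  -0.]
{'t': 1.0, 'qpos': array([-1.42930482e+00,  3.77279363e-01,  8.10254541e-02,  1.27438479e+00,
        5.79473077e-06,  1.46044554e+00]), 'qd': array([ 8.81502054e-04, -1.09259824e-03, -2.82290855e-04,  6.11655333e-05,
       -1.03262458e-03,  1.19180354e-03]), 'joint_torque': array([-1.99338915e-04, -4.63523734e+01,  2.70165324e+01,  1.62566453e-04,
       -2.04843113e-04, -2.41716791e-06]), 'ee_pos': array([ 143.27076443, -556.92310176,  231.35104196]), 'tcp_rot': array([3.11656251e+00, 3.94528573e-01, 1.29556931e-05]), 'contact_force': array([0.67661167, 0.46951121, 0.01754363]), 'torque': array([ 0.02112711,  0.004374  , -0.04549766]), 'grip_force': 0.0, 'grip_width': 0.9983645794662787}
```

View pics/top0.png

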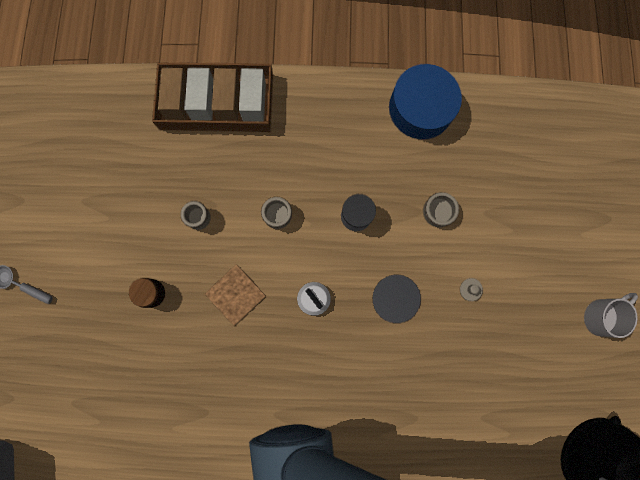

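View pics/scene0.png

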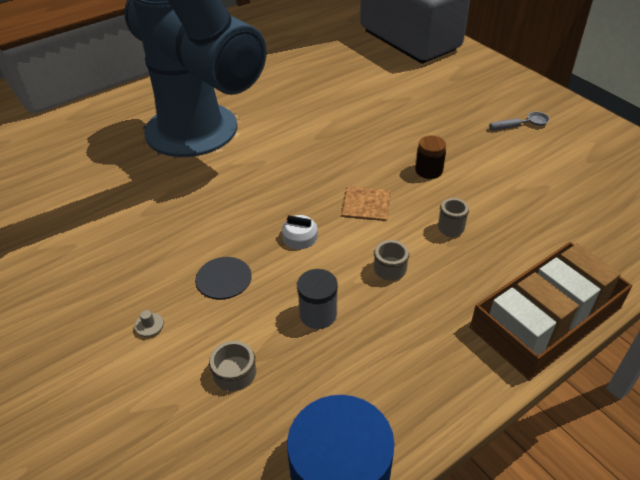

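The top view shows wide pot (442,209), mid (277,212), slim (195,214), lid (471,290), coaster (397,299), caddy (358,212) and timer (314,298). The networks' first hits agree with this in both views. Next I go above the wide pot.

Request:
{"method": "jog_arm", "body": {"commands": [{"tx": 0.14,"ty": 0.086,"roll": -0.042},{"tx": 0.14,"ty": 0.086,"roll": -0.042},{"tx": 0.14,"ty": 0.086,"roll": -0.042},{"tx": 0.14,"ty": 0.086},{"tx": 0.14,"ty": 0.086}], "newtons": 25}}

```text
$.commands[0]: bad value
```

Request:
{"method": "jog_arm", "body": {"commands": [{"tx": 0.14,"ty": 0.086},{"tx": 0.14,"ty": 0.086},{"tx": 0.14,"ty": 0.086},{"tx": 0.14,"ty": 0.086},{"tx": 0.14,"ty": 0.086}]}}

```text
$.commands[0]: bad value
```

Request:
{"method": "jog_arm", "body": {"commands": [{"tx": 0.14,"ty": 0.086},{"tx": 0.14,"ty": 0.086},{"tx": 0.14,"ty": 0.086},{"tx": 0.1,"ty": 0.086},{}]}}

```text
$.commands[0]: bad value
```

Request:
{"method": "jog_arm", "body": {"commands": [{"tx": 0.14,"ty": 0.086,"tz": 0,"roll": -0.042,"claw": 0},{"tx": 0.14,"ty": 0.086,"tz": 0,"roll": -0.042,"claw": 0},{"tx": 0.14,"ty": 0.086,"tz": 0,"roll": -0.042,"claw": 0},{"tx": 0.14,"ty": 0.086,"tz": 0,"roll": 0,"claw": 0},{"tx": 0.14,"ty": 0.086,"tz": 0,"roll": 0,"claw": 0}], "newtons": 25}}

```text
t: 1.42
ee_pos: [319.6, -448.3, 231.5]
tcp_rot: [3.141, -0.002, 0.0]
contact_force: [0.7, -0.9, -1.2]
grip_width: 1.001
grip_force: 0.0
```

Request:
{"method": "jog_arm", "body": {"commands": [{"tx": 0.14,"ty": 0.086,"tz": 0,"roll": 0,"claw": 0},{"tx": 0.14,"ty": 0.086,"tz": 0,"roll": 0,"claw": 0},{"tx": 0.14,"ty": 0.086,"tz": 0,"roll": 0,"claw": 0},{"tx": 0.14,"ty": 0.086,"tz": 0,"roll": 0,"claw": 0},{"tx": 0.14,"ty": 0.086,"tz": 0,"roll": 0,"claw": 0}]}}

```text
t: 1.83
ee_pos: [494.9, -340.5, 231.5]
tcp_rot: [3.141, -0.0, 0.0]
contact_force: [0.7, -0.4, 1.0]
grip_width: 1.001
grip_force: 0.0
```

Request:
{"method": "jog_arm", "body": {"commands": [{"tx": 0.14,"ty": 0.086,"tz": 0,"roll": 0,"claw": 0},{"tx": 0.14,"ty": 0.086,"tz": 0,"roll": 0,"claw": 0},{"tx": 0.14,"ty": 0.086,"tz": 0,"roll": 0,"claw": 0},{"tx": 0.1,"ty": 0.08,"tz": 0,"roll": 0,"claw": 0},{"tx": 0,"ty": 0,"tz": 0,"roll": 0,"claw": 0}]}}

```text
t: 2.25
ee_pos: [627.5, -252.6, 230.1]
tcp_rot: [-3.139, -0.01, -0.002]
contact_force: [-0.6, -0.8, -0.3]
grip_width: 1.001
grip_force: 0.0
```

```bash
python3 - <<'E'
from h import *
p=r.read_camera("wrist"); save(p,"w1.png"); print(np.round(p["pose"],2)[:3].tolist(), p["camera_matrix"][0][0])
for n in ("pot_wide_c",):
    for m in r.mark_of(p,n)[:2]: print(n,round(m["conf"],2),np.round(m["location"]),np.round(at(p,m["location"],20),1))
    for m in r.regions_of(p,n)[:1]:
        c,_=cv2.findContours(m["pixels"].astype(np.uint8),cv2.RETR_EXTERNAL,cv2.CHAIN_APPROX_NONE)
        c=max(c,key=len)[:,0]; w=np.array([at(p,(v,u),40)[:2] for u,v in c]).astype(np.float32)
        print(m["box"],cv2.minEnclosingCircle(w))
print(r.observe()["ee_pos"])
E
```

```text
[[0.01, 0.96, 0.29, 701.26], [-1.0, 0.01, -0.0, -253.88], [-0.0, -0.29, 0.96, 372.8]] 342.8857425785013
pot_wide_c 0.69 [204. 326.] [ 635.8 -259.6   20. ]
pot_wide_c 0.55 [221. 154.] [616.8 -76.5  20. ]
[291.7, 171.1, 70.0, 69.2] ((637.89892578125, -259.0846252441406), 34.342838287353516)
[ 623.19737861 -257.31285066  231.01049292]
```

Request:
{"method": "jog_arm", "body": {"commands": [{"tx": 0.057,"ty": -0.003,"tz": -0.14,"roll": 0,"claw": 0},{"tx": 0,"ty": 0,"tz": -0.16,"roll": 0,"claw": 0},{"tx": 0,"ty": 0,"tz": -0.16,"roll": 0,"claw": 0},{"tx": 0,"ty": 0,"tz": -0.14,"roll": 0,"claw": 0},{"tx": 0,"ty": 0,"tz": 0,"roll": 0,"claw": 0}]}}

```text
t: 2.82
ee_pos: [630.3, -256.7, 72.8]
tcp_rot: [-3.135, 0.004, 0.022]
contact_force: [-2.0, 2.1, -0.6]
grip_width: 1.0
grip_force: 0.0
```

```bash
cat >> h.py <<'E'
def circ(p,n,z):
    for m in r.regions_of(p,n)[:2]:
        c,_=cv2.findContours(m["pixels"].astype(np.uint8),cv2.RETR_EXTERNAL,cv2.CHAIN_APPROX_NONE)
        c=max(c,key=len)[:,0]; w=np.array([at(p,(v,u),z)[:2] for u,v in c]).astype(np.float32)
        (x,y),R=cv2.minEnclosingCircle(w); print(n,round(m["conf"],2),np.round(m["box"]),"circle",np.round([x,y,R],1))
def st():
    o=r.observe(); print("t",round(o["t"],2),*[np.round(o[k],1) for k in("ee_pos","contact_force","grip_width","grip_force")],np.round(o["qpos"],2),np.round(o["tcp_rot"],3))
E
python3 - <<'E'
from h import *
p=r.read_camera("wrist"); save(p,"w2.png"); circ(p,"pot_wide_c",40); st()
E
```

```text
pot_wide_c 0.74 [260. 196. 125. 130.] circle [ 639.5 -258.2   36.8]
t 2.92 [ 635.2 -258.6   80.8] [1.1 0.  0.7] 1.0 0.0 [-0.48  0.68  0.18  1.08 -0.    2.66] [-3.14e+00  3.00e-03  5.00e-03]
```

View pics/w2.png

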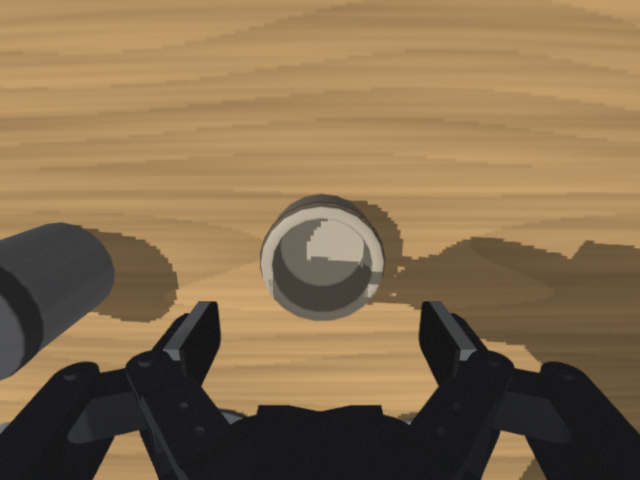

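The pot rim is centred at (322,258) between the pads, so I descend and squeeze.

Request:
{"method": "jog_arm", "body": {"commands": [{"tx": 0,"ty": 0,"tz": -0.08,"roll": 0,"claw": 0},{"tx": 0,"ty": 0,"tz": -0.08,"roll": 0,"claw": 0},{"tx": 0,"ty": 0,"tz": -0.064,"roll": 0,"claw": 0},{"tx": 0,"ty": 0,"tz": -0.04,"roll": 0,"claw": 0},{"tx": 0,"ty": 0,"tz": -0.02,"roll": 0,"claw": 0}]}}

```text
t: 3.33
ee_pos: [638.5, -259.3, 12.1]
tcp_rot: [3.14, -0.001, 0.004]
contact_force: [0.2, -0.5, 0.9]
grip_width: 0.999
grip_force: 0.0
```

Request:
{"method": "jog_arm", "body": {"commands": [{"tx": 0,"ty": 0,"tz": 0,"roll": 0,"claw": 255},{"tx": 0,"ty": 0,"tz": 0,"roll": 0,"claw": 255},{"tx": 0,"ty": 0,"tz": 0,"roll": 0,"claw": 255},{"tx": 0,"ty": 0,"tz": 0,"roll": 0,"claw": 255},{"tx": 0,"ty": 0,"tz": 0,"roll": 0,"claw": 255}]}}

```text
t: 3.75
ee_pos: [638.8, -258.9, 12.4]
tcp_rot: [3.14, -0.0, 0.004]
contact_force: [-1.0, 0.8, 6.8]
grip_width: 0.776
grip_force: 31.2
```

```bash
python3 - <<'E'
from h import *
p=r.read_camera("wrist"); save(p,"w3.png"); circ(p,"pot_wide_c",40); st()
E
```

```text
pot_wide_c 0.57 [236. 234. 168. 176.] circle [ 642.5 -260.2   38.1]
t 3.85 [ 638.8 -258.9   12.4] [-1.   0.5  5.9] 0.8 31.2 [-0.48  0.73  0.1   0.93 -0.    2.66] [ 3.14  -0.     0.004]
```

View pics/w3.png

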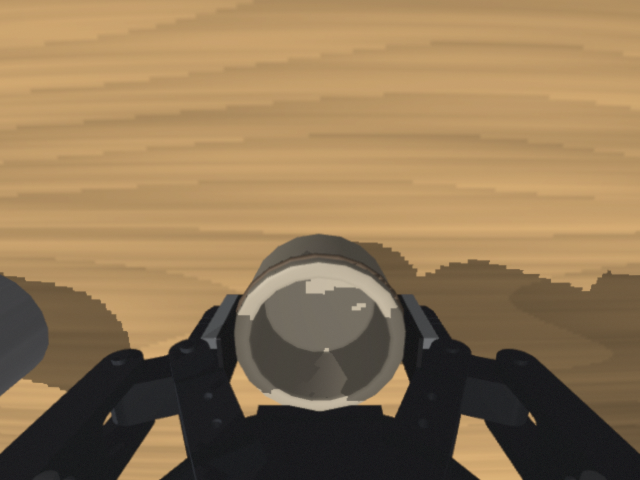

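Gripped squarely (rim around (320,330)). I centre it along x too with a second squeeze a quarter turn on.

Request:
{"method": "jog_arm", "body": {"commands": [{"tx": 0,"ty": 0,"tz": 0,"roll": 0,"claw": 0},{"tx": 0,"ty": 0,"tz": 0,"roll": 0,"claw": 0},{"tx": 0,"ty": 0,"tz": 0,"roll": 0,"claw": 0},{"tx": 0,"ty": 0,"tz": 0,"roll": 0.06,"claw": 0},{"tx": 0,"ty": 0,"tz": 0,"roll": 0.06,"claw": 0}]}}

```text
t: 4.27
ee_pos: [637.2, -258.0, 9.9]
tcp_rot: [-3.118, -0.385, 0.001]
contact_force: [-0.1, 1.1, -0.0]
grip_width: 0.996
grip_force: 0.0
```

Request:
{"method": "jog_arm", "body": {"commands": [{"tx": 0,"ty": 0,"tz": 0,"roll": 0.06,"claw": 0},{"tx": 0,"ty": 0,"tz": 0,"roll": 0.06,"claw": 0},{"tx": 0,"ty": 0,"tz": 0,"roll": 0.06,"claw": 0},{"tx": 0,"ty": 0,"tz": 0,"roll": 0.06,"claw": 0},{"tx": 0,"ty": 0,"tz": 0,"roll": 0.06,"claw": 0}]}}

```text
t: 4.68
ee_pos: [637.2, -258.0, 9.9]
tcp_rot: [-2.864, -1.289, 0.001]
contact_force: [0.7, -0.1, 1.2]
grip_width: 0.996
grip_force: 0.0
```

Request:
{"method": "jog_arm", "body": {"commands": [{"tx": 0,"ty": 0,"tz": 0,"roll": 0.06,"claw": 0},{"tx": 0,"ty": 0,"tz": 0,"roll": 0.06,"claw": 0},{"tx": 0,"ty": 0,"tz": 0,"roll": 0.06,"claw": 0},{"tx": 0,"ty": 0,"tz": 0,"roll": 0.06,"claw": 0},{"tx": 0,"ty": 0,"tz": 0,"roll": 0.06,"claw": 0}]}}

```text
t: 5.1
ee_pos: [637.2, -258.0, 9.9]
tcp_rot: [-2.355, -2.078, 0.0]
contact_force: [-0.3, 0.1, -0.1]
grip_width: 0.998
grip_force: 0.0
```

Request:
{"method": "jog_arm", "body": {"commands": [{"tx": 0,"ty": 0,"tz": 0,"roll": 0.06,"claw": 0},{"tx": 0,"ty": 0,"tz": 0,"roll": 0,"claw": 255},{"tx": 0,"ty": 0,"tz": 0,"roll": 0,"claw": 255},{"tx": 0,"ty": 0,"tz": 0,"roll": 0,"claw": 255},{"tx": 0,"ty": 0,"tz": 0,"roll": 0,"claw": 255}]}}

```text
t: 5.52
ee_pos: [637.3, -258.0, 10.3]
tcp_rot: [-2.236, -2.207, 0.0]
contact_force: [-0.0, 1.4, 2.0]
grip_width: 0.801
grip_force: 29.1
```

```bash
python3 - <<'E'
from h import *
st(); p=r.read_camera("top")
print([np.round(at(p,m["location"],5),1) for m in r.mark_of(p,"coaster")[:1]]); circ(p,"coaster",5)
p=r.read_camera("scene"); circ(p,"coaster",5);circ(p,"timer_c",24)
st()
E
```

```text
t 5.52 [ 637.3 -258.    10.3] [-0.   1.4  2. ] 0.8 29.1 [-0.48  0.73  0.1   0.93 -0.    1.11] [-2.236 -2.207  0.   ]
[array([ 453.3, -172.5,    5. ])]
coaster 0.91 [375. 270.  41.  57.] circle [ 452.1 -170.2   50.2]
coaster 0.6 [243. 261.  10.  25.] circle [ 467.9 -138.6   32.6]
timer_c 0.6 [283. 211.  38.  38.] circle [454.9  -8.4  46.2]
t 5.82 [ 637.4 -258.1   10.4] [-1.2  0.4  1.4] 0.8 29.1 [-0.48  0.73  0.1   0.93 -0.    1.11] [-2.234 -2.209  0.   ]
```

```bash
python3 - <<'E'
from h import *
for c,(u,v) in (("top",(397,299)),("scene",(224,277))):
    p=r.read_camera(c); im=cv2.imread(f"pics/{c}0.png")
    m=np.zeros((482,642),np.uint8); cv2.floodFill(im,m,(u,v),0,(9,)*3,(9,)*3,cv2.FLOODFILL_MASK_ONLY|cv2.FLOODFILL_FIXED_RANGE)
    k,_=cv2.findContours(m[1:-1,1:-1].copy(),cv2.RETR_EXTERNAL,cv2.CHAIN_APPROX_NONE); k=max(k,key=len)[:,0]
    w=np.array([at(p,(b,a),5)[:2] for a,b in k]).astype(np.float32)
    print(c,cv2.boundingRect(k),cv2.minEnclosingCircle(w),cv2.fitEllipse(w))
    # wide pot check from first image
E
```

```text
top (373, 275, 47, 48) ((452.50604248046875, -169.72720336914062), 49.17642593383789) ((452.2308349609375, -169.50048828125), (94.92520904541016, 95.57910919189453), 95.33067321777344)
scene (196, 258, 55, 40) ((454.2460021972656, -173.35519409179688), 48.77560806274414) ((453.58843994140625, -173.09368896484375), (92.78834533691406, 95.75025177001953), 143.4386444091797)
```

Request:
{"method": "jog_arm", "body": {"commands": [{"tx": 0,"ty": 0,"tz": 0.02,"roll": 0,"claw": 255},{"tx": 0,"ty": 0,"tz": 0.08,"roll": 0,"claw": 255},{"tx": 0,"ty": 0,"tz": 0.12,"roll": 0,"claw": 255},{"tx": 0,"ty": 0,"tz": 0.06,"roll": 0,"claw": 255},{"tx": 0,"ty": 0,"tz": 0,"roll": 0,"claw": 255}]}}

```text
t: 6.33
ee_pos: [640.4, -259.6, 84.8]
tcp_rot: [2.228, 2.204, 0.004]
contact_force: [0.9, -0.7, -1.5]
grip_width: 0.8
grip_force: 29.5
```

Request:
{"method": "jog_arm", "body": {"commands": [{"tx": -0.08,"ty": 0.04,"tz": 0,"roll": 0,"claw": 255},{"tx": -0.14,"ty": 0.06,"tz": 0,"roll": 0,"claw": 255},{"tx": -0.14,"ty": 0.06,"tz": 0,"roll": 0,"claw": 255},{"tx": -0.14,"ty": 0.06,"tz": 0,"roll": 0,"claw": 255},{"tx": -0.12,"ty": 0.06,"tz": 0,"roll": 0,"claw": 255}]}}

```text
t: 6.75
ee_pos: [479.0, -186.6, 78.5]
tcp_rot: [-2.232, -2.207, 0.002]
contact_force: [-0.7, 0.7, -1.9]
grip_width: 0.798
grip_force: 29.7
```

Request:
{"method": "jog_arm", "body": {"commands": [{"tx": -0.08,"ty": 0.04,"tz": 0,"roll": 0,"claw": 255},{"tx": -0.036,"ty": 0.02,"tz": 0,"roll": 0,"claw": 255},{"tx": 0,"ty": 0,"tz": -0.06,"roll": 0,"claw": 255},{"tx": 0,"ty": 0,"tz": -0.08,"roll": 0,"claw": 255},{"tx": 0,"ty": 0,"tz": -0.06,"roll": 0,"claw": 255}]}}

```text
t: 7.17
ee_pos: [452.5, -172.6, 28.6]
tcp_rot: [-2.233, -2.209, 0.0]
contact_force: [0.3, 0.1, -3.3]
grip_width: 0.798
grip_force: 29.7
```

```bash
python3 - <<'E'
from h import *
p=r.read_camera("wrist"); p=r.read_camera("scene"); save(p,"s1.png"); st()
E
```

```text
t 7.27 [ 450.4 -171.5   27.2] [-0.6  0.3 -2.1] 0.8 29.8 [-0.5   0.37 -0.51  0.7   0.    1.09] [-2.229 -2.205  0.003]
```

View pics/s1.png

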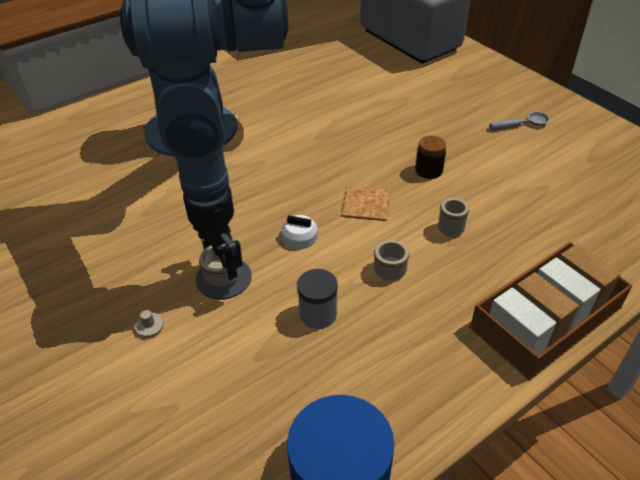

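The pot is held over the coaster (pot at ~(217,265), coaster centre (224,277), consistent with 12 mm height). I settle and lower.

Request:
{"method": "jog_arm", "body": {"commands": [{"tx": 0,"ty": 0,"tz": -0.02,"roll": 0,"claw": 255},{"tx": 0,"ty": 0,"tz": 0,"roll": 0,"claw": 255},{"tx": 0,"ty": 0,"tz": -0.016,"roll": 0,"claw": 255},{"tx": 0,"ty": 0,"tz": 0,"roll": 0,"claw": 255},{"tx": 0,"ty": 0,"tz": 0,"roll": 0,"claw": 255}]}}

```text
t: 7.68
ee_pos: [453.8, -173.3, 21.6]
tcp_rot: [2.233, 2.209, 0.0]
contact_force: [0.3, 0.2, -2.0]
grip_width: 0.797
grip_force: 29.8
```

Request:
{"method": "jog_arm", "body": {"commands": [{"tx": 0,"ty": 0,"tz": -0.012,"roll": 0,"claw": 255},{"tx": 0,"ty": 0,"tz": -0.006,"roll": 0,"claw": 255},{"tx": 0,"ty": 0,"tz": -0.004,"roll": 0,"claw": 255},{"tx": 0,"ty": 0,"tz": 0,"roll": 0,"claw": 255},{"tx": 0,"ty": 0,"tz": 0,"roll": 0,"claw": 255}]}}

```text
t: 8.1
ee_pos: [453.4, -173.1, 15.8]
tcp_rot: [-2.234, -2.209, -0.0]
contact_force: [-0.6, -0.3, -1.2]
grip_width: 0.8
grip_force: 29.8
```

Request:
{"method": "jog_arm", "body": {"commands": [{"tx": 0,"ty": 0,"tz": -0.003,"roll": 0,"claw": 255},{"tx": 0,"ty": 0,"tz": 0,"roll": 0,"claw": 255},{"tx": 0,"ty": 0,"tz": 0,"roll": 0,"claw": 255}]}}

```text
t: 8.35
ee_pos: [453.6, -173.2, 15.3]
tcp_rot: [2.233, 2.209, 0.0]
contact_force: [-0.7, 0.0, 1.4]
grip_width: 0.795
grip_force: 30.0
```

Request:
{"method": "jog_arm", "body": {"commands": [{"tx": 0,"ty": 0,"tz": 0,"roll": 0,"claw": 100},{"tx": 0,"ty": 0,"tz": 0,"roll": 0,"claw": 0},{"tx": 0,"ty": 0,"tz": 0,"roll": 0,"claw": 0},{"tx": 0,"ty": 0,"tz": 0.04,"roll": 0,"claw": 0},{"tx": 0,"ty": 0,"tz": 0.1,"roll": 0,"claw": 0}]}}

```text
t: 8.77
ee_pos: [451.1, -171.9, 47.9]
tcp_rot: [-2.23, -2.205, 0.003]
contact_force: [-0.0, 1.1, -0.3]
grip_width: 0.999
grip_force: 0.0
```

Request:
{"method": "jog_arm", "body": {"commands": [{"tx": 0,"ty": 0,"tz": 0.14,"roll": 0,"claw": 0},{"tx": 0,"ty": 0,"tz": 0.14,"roll": 0,"claw": 0},{"tx": 0,"ty": 0,"tz": 0.14,"roll": 0,"claw": 0},{"tx": 0,"ty": 0,"tz": 0.14,"roll": 0,"claw": 0},{"tx": 0,"ty": 0,"tz": 0,"roll": 0,"claw": 0}]}}

```text
t: 9.18
ee_pos: [457.5, -175.3, 197.3]
tcp_rot: [2.225, 2.201, 0.006]
contact_force: [1.0, -0.3, -0.5]
grip_width: 0.999
grip_force: 0.0
```

```bash
python3 - <<'E'
from h import *
p=r.read_camera("wrist"); save(p,"w4.png"); circ(p,"pot_wide_c",45); circ(p,"coaster",5); st()
for n in("pot_wide_c","coaster"): print([(round(m["conf"],2),np.round(m["location"]),np.round(at(p,m["location"],25 if n[0]=="p" else 0))) for m in r.mark_of(p,n)])
E
```

```text
pot_wide_c 0.65 [275. 178.  77.  81.] circle [ 453.  -172.7   35.4]
coaster 0.78 [261. 162. 104.  90.] circle [ 452.5 -172.5   49.8]
t 9.33 [ 453.9 -173.3  190.2] [-0.4  0.1 -0.4] 1.0 0.0 [-0.5   0.21 -0.25  1.1   0.    1.09] [2.233e+00 2.208e+00 1.000e-03]
[(0.72, array([218., 313.]), array([ 453., -175.,   25.]))]
[]
```

View pics/w4.png

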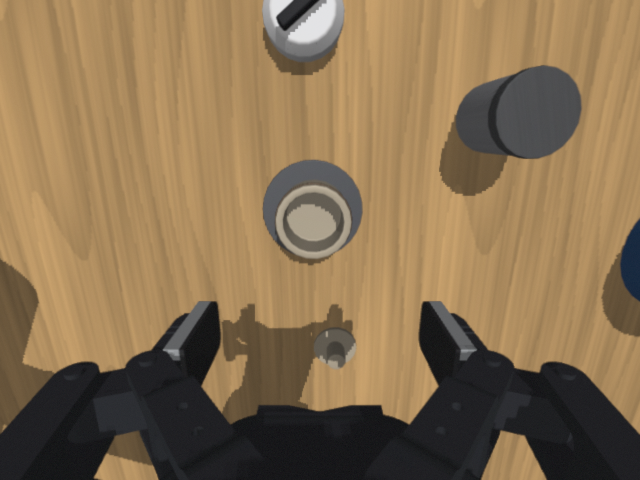

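The wide pot stands centred on the coaster (rim (313,220), disc (313,210)); both measure (453,-173). Now the middle pot.

Request:
{"method": "jog_arm", "body": {"commands": [{"tx": 0.083,"ty": 0.123,"tz": 0,"roll": 0,"claw": 0},{"tx": 0.083,"ty": 0.123,"tz": 0,"roll": 0,"claw": 0},{"tx": 0.083,"ty": 0.123,"tz": 0,"roll": 0,"claw": 0},{"tx": 0.083,"ty": 0.123,"tz": 0,"roll": 0,"claw": 0},{"tx": 0.083,"ty": 0.123,"tz": 0,"roll": 0,"claw": 0}]}}

```text
t: 9.85
ee_pos: [556.8, -17.7, 188.1]
tcp_rot: [-2.232, -2.207, 0.003]
contact_force: [-0.0, -0.2, -0.3]
grip_width: 0.998
grip_force: 0.0
```

Request:
{"method": "jog_arm", "body": {"commands": [{"tx": 0.083,"ty": 0.123,"tz": 0,"roll": 0,"claw": 0},{"tx": 0.083,"ty": 0.123,"tz": 0,"roll": 0,"claw": 0},{"tx": 0.083,"ty": 0.123,"tz": 0,"roll": 0,"claw": 0},{"tx": 0,"ty": 0,"tz": 0,"roll": 0,"claw": 0},{"tx": 0,"ty": 0,"tz": 0,"roll": 0,"claw": 0}]}}

```text
t: 10.27
ee_pos: [619.0, 74.5, 187.4]
tcp_rot: [-2.228, -2.211, 0.005]
contact_force: [-0.4, -0.8, -0.6]
grip_width: 1.0
grip_force: 0.0
```

```bash
python3 - <<'E'
from h import *
p=r.read_camera("wrist"); save(p,"w5.png"); circ(p,"pot_mid_c",50); circ(p,"pot_slim_c",60); st()
for n in("pot_mid_c","pot_slim_c"): print([(round(m["conf"],2),np.round(m["location"]),np.round(at(p,m["location"],Z[n]))) for m in r.mark_of(p,n)])
E
```

```text
pot_mid_c 0.81 [282. 185.  76.  70.] circle [617.8  79.6  31.3]
pot_slim_c 0.78 [265.   0.  75.  54.] circle [606.8 231.3  27.7]
t 10.42 [618.3  71.9 189. ] [-0.1 -0.7 -0.9] 1.0 0.0 [ 0.01  0.49  0.15  1.23 -0.    1.6 ] [-2.234 -2.207  0.003]
[(0.95, array([220., 318.]), array([616.,  75.,  25.]))]
[(0.69, array([ 17., 302.]), array([606., 239.,  30.])), (0.31, array([220., 319.]), array([617.,  77.,  30.]))]
```

View pics/w5.png

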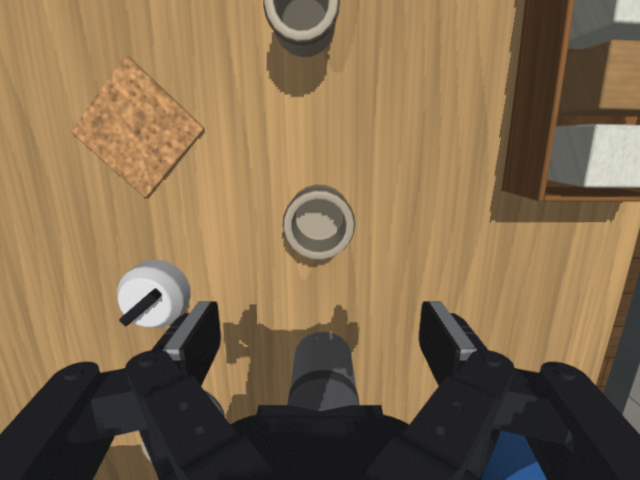

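Mid pot rim is at (318,223), giving about (617.5,77). Timer, caddy and the box are clear of the fingers.

Request:
{"method": "jog_arm", "body": {"commands": [{"tx": -0.003,"ty": 0.02,"tz": -0.1,"roll": 0,"claw": 0},{"tx": 0,"ty": 0,"tz": -0.16,"roll": 0,"claw": 0},{"tx": 0,"ty": 0,"tz": -0.16,"roll": 0,"claw": 0},{"tx": 0,"ty": 0,"tz": -0.1,"roll": 0,"claw": 0},{"tx": 0,"ty": 0,"tz": -0.06,"roll": 0,"claw": 0}]}}

```text
t: 10.93
ee_pos: [615.3, 76.6, 41.4]
tcp_rot: [-2.233, -2.204, 0.007]
contact_force: [0.1, 0.0, 0.4]
grip_width: 1.001
grip_force: 0.0
```

Request:
{"method": "jog_arm", "body": {"commands": [{"tx": 0,"ty": 0,"tz": -0.06,"roll": 0,"claw": 0},{"tx": 0,"ty": 0,"tz": -0.036,"roll": 0,"claw": 0},{"tx": 0,"ty": 0,"tz": -0.02,"roll": 0,"claw": 0},{"tx": 0,"ty": 0,"tz": 0,"roll": 0,"claw": 0},{"tx": 0,"ty": 0,"tz": 0,"roll": 0,"claw": 100}]}}

```text
t: 11.35
ee_pos: [619.2, 77.5, 16.8]
tcp_rot: [2.234, 2.208, 0.001]
contact_force: [0.8, 0.0, 0.2]
grip_width: 0.884
grip_force: 0.0
```

Request:
{"method": "jog_arm", "body": {"commands": [{"tx": 0,"ty": 0,"tz": 0,"roll": 0,"claw": 255},{"tx": 0,"ty": 0,"tz": 0,"roll": 0,"claw": 255},{"tx": 0,"ty": 0,"tz": 0,"roll": 0,"claw": 255},{"tx": 0,"ty": 0,"tz": 0,"roll": 0,"claw": 255},{"tx": 0,"ty": 0,"tz": 0,"roll": 0,"claw": 255}]}}

```text
t: 11.77
ee_pos: [619.9, 77.8, 17.7]
tcp_rot: [2.232, 2.208, 0.003]
contact_force: [-0.7, 0.9, 6.9]
grip_width: 0.684
grip_force: 27.9
```

Request:
{"method": "jog_arm", "body": {"commands": [{"tx": 0,"ty": 0,"tz": 0,"roll": 0,"claw": 0},{"tx": 0,"ty": 0,"tz": 0,"roll": 0,"claw": 0},{"tx": 0,"ty": 0,"tz": 0,"roll": 0,"claw": 0},{"tx": 0,"ty": 0,"tz": 0,"roll": 0.06,"claw": 0},{"tx": 0,"ty": 0,"tz": 0,"roll": 0.06,"claw": 0}]}}

```text
t: 12.18
ee_pos: [618.6, 77.9, 15.8]
tcp_rot: [-1.946, -2.466, 0.0]
contact_force: [0.6, 0.4, -0.4]
grip_width: 1.001
grip_force: 0.0
```

Request:
{"method": "jog_arm", "body": {"commands": [{"tx": 0,"ty": 0,"tz": 0,"roll": 0.06,"claw": 0},{"tx": 0,"ty": 0,"tz": 0,"roll": 0.06,"claw": 0},{"tx": 0,"ty": 0,"tz": 0,"roll": 0.06,"claw": 0},{"tx": 0,"ty": 0,"tz": 0,"roll": 0.06,"claw": 0},{"tx": 0,"ty": 0,"tz": 0,"roll": 0.06,"claw": 0}]}}

```text
t: 12.6
ee_pos: [618.6, 77.9, 15.8]
tcp_rot: [-1.13, -2.931, 0.0]
contact_force: [0.5, 0.6, -0.5]
grip_width: 0.998
grip_force: 0.0
```

Request:
{"method": "jog_arm", "body": {"commands": [{"tx": 0,"ty": 0,"tz": 0,"roll": 0.06,"claw": 0},{"tx": 0,"ty": 0,"tz": 0,"roll": 0.06,"claw": 0},{"tx": 0,"ty": 0,"tz": 0,"roll": 0.06,"claw": 0},{"tx": 0,"ty": 0,"tz": 0,"roll": 0.06,"claw": 0},{"tx": 0,"ty": 0,"tz": 0,"roll": 0.06,"claw": 0}]}}

```text
t: 13.02
ee_pos: [618.6, 77.9, 15.8]
tcp_rot: [-0.213, -3.134, -0.0]
contact_force: [0.4, -0.1, -0.1]
grip_width: 1.001
grip_force: 0.0
```

Request:
{"method": "jog_arm", "body": {"commands": [{"tx": 0,"ty": 0,"tz": 0,"roll": 0.06,"claw": 60},{"tx": 0,"ty": 0,"tz": 0,"roll": 0,"claw": 255},{"tx": 0,"ty": 0,"tz": 0,"roll": 0,"claw": 255},{"tx": 0,"ty": 0,"tz": 0,"roll": 0,"claw": 255},{"tx": 0,"ty": 0,"tz": 0,"roll": 0,"claw": 255}]}}

```text
t: 13.43
ee_pos: [618.8, 77.9, 16.1]
tcp_rot: [0.037, 3.141, 0.0]
contact_force: [-0.5, 0.7, 0.5]
grip_width: 0.703
grip_force: 27.7
```

Request:
{"method": "jog_arm", "body": {"commands": [{"tx": 0,"ty": 0,"tz": 0,"roll": 0,"claw": 255},{"tx": 0,"ty": 0,"tz": 0,"roll": 0,"claw": 255}]}}

```text
t: 13.6
ee_pos: [618.8, 77.9, 16.1]
tcp_rot: [0.035, 3.141, 0.0]
contact_force: [-0.4, -0.8, 1.4]
grip_width: 0.706
grip_force: 27.7
```

Request:
{"method": "jog_arm", "body": {"commands": [{"tx": 0,"ty": 0,"tz": 0.02,"roll": 0,"claw": 255},{"tx": 0,"ty": 0,"tz": 0.1,"roll": 0,"claw": 255},{"tx": 0,"ty": 0,"tz": 0.16,"roll": 0,"claw": 255},{"tx": 0,"ty": 0,"tz": 0.14,"roll": 0,"claw": 255},{"tx": 0,"ty": 0,"tz": 0.06,"roll": 0,"claw": 255}]}}

```text
t: 14.02
ee_pos: [620.9, 77.9, 141.1]
tcp_rot: [0.035, 3.135, 0.0]
contact_force: [0.8, -0.2, -0.7]
grip_width: 0.706
grip_force: 28.2
```

Request:
{"method": "jog_arm", "body": {"commands": [{"tx": -0.04,"ty": -0.06,"tz": 0,"roll": 0,"claw": 255},{"tx": -0.08,"ty": -0.12,"tz": 0,"roll": 0,"claw": 255},{"tx": -0.086,"ty": -0.131,"tz": 0,"roll": 0,"claw": 255},{"tx": -0.086,"ty": -0.131,"tz": 0,"roll": 0,"claw": 255},{"tx": -0.086,"ty": -0.131,"tz": 0,"roll": 0,"claw": 255}]}}

```text
t: 14.43
ee_pos: [522.7, -66.3, 135.9]
tcp_rot: [-0.033, -3.141, -0.0]
contact_force: [1.0, -0.9, -2.3]
grip_width: 0.703
grip_force: 28.2
```

Request:
{"method": "jog_arm", "body": {"commands": [{"tx": -0.086,"ty": -0.131,"tz": 0,"roll": 0,"claw": 255},{"tx": -0.086,"ty": -0.131,"tz": 0,"roll": 0,"claw": 255},{"tx": -0.071,"ty": -0.109,"tz": 0,"roll": 0,"claw": 255},{"tx": -0.04,"ty": -0.06,"tz": 0,"roll": 0,"claw": 255},{"tx": 0,"ty": 0,"tz": 0,"roll": 0,"claw": 255}]}}

```text
t: 14.85
ee_pos: [451.1, -175.7, 136.0]
tcp_rot: [-0.043, -3.14, 0.001]
contact_force: [0.0, 0.6, -1.5]
grip_width: 0.702
grip_force: 28.3
```

Request:
{"method": "jog_arm", "body": {"commands": [{"tx": 0,"ty": 0,"tz": -0.08,"roll": 0,"claw": 255},{"tx": 0,"ty": 0,"tz": -0.1,"roll": 0,"claw": 255},{"tx": 0,"ty": 0,"tz": -0.06,"roll": 0,"claw": 255},{"tx": 0,"ty": 0,"tz": 0,"roll": 0,"claw": 255},{"tx": 0,"ty": 0,"tz": 0,"roll": 0,"claw": 255}]}}

```text
t: 15.27
ee_pos: [452.7, -172.1, 75.5]
tcp_rot: [-0.033, -3.139, -0.003]
contact_force: [0.1, 1.0, -1.7]
grip_width: 0.701
grip_force: 28.3
```

Request:
{"method": "jog_arm", "body": {"commands": [{"tx": 0,"ty": 0,"tz": 0,"roll": 0,"claw": 255},{"tx": 0,"ty": 0,"tz": 0,"roll": 0,"claw": 255}]}}

```text
t: 15.43
ee_pos: [454.8, -173.5, 77.4]
tcp_rot: [0.034, 3.139, -0.001]
contact_force: [-0.0, 0.5, -2.0]
grip_width: 0.7
grip_force: 28.3
```

Request:
{"method": "jog_arm", "body": {"commands": [{"tx": 0,"ty": 0,"tz": -0.02,"roll": 0,"claw": 255},{"tx": 0,"ty": 0,"tz": -0.016,"roll": 0,"claw": 255},{"tx": 0,"ty": 0,"tz": -0.008,"roll": 0,"claw": 255},{"tx": 0,"ty": 0,"tz": 0,"roll": 0,"claw": 255},{"tx": 0,"ty": 0,"tz": 0,"roll": 0,"claw": 255}]}}

```text
t: 15.85
ee_pos: [453.3, -173.0, 64.9]
tcp_rot: [-0.034, -3.141, -0.001]
contact_force: [-0.2, -0.4, -1.5]
grip_width: 0.706
grip_force: 28.3
```

```bash
python3 - <<'E'
from h import *
p=r.read_camera("scene"); cv2.imwrite("pics/s2.png",cv2.cvtColor(cv2.resize(p["frame"][190:330,140:320],None,fx=4,fy=4),cv2.COLOR_RGB2BGR)); st()
E
```

```text
t 15.9 [ 453.4 -173.1   65. ] [ 0.4  0.4 -2.3] 0.7 28.3 [-0.5   0.32 -0.46  0.79  0.   -0.47] [-0.034 -3.141 -0.   ]
```

View pics/s2.png

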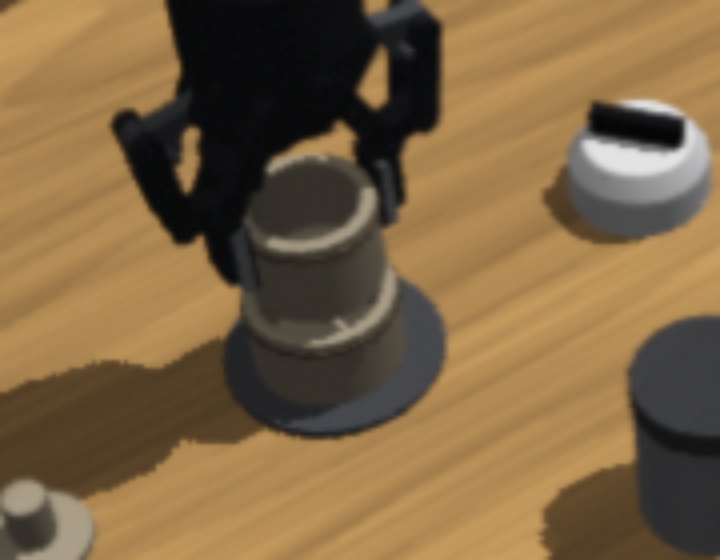

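The mid pot hangs coaxially over the wide one (crop ~(315,250)), so I lower it on.

Request:
{"method": "jog_arm", "body": {"commands": [{"tx": 0,"ty": 0,"tz": -0.014,"roll": 0,"claw": 255},{"tx": 0,"ty": 0,"tz": -0.012,"roll": 0,"claw": 255},{"tx": 0,"ty": 0,"tz": -0.008,"roll": 0,"claw": 255},{"tx": 0,"ty": 0,"tz": 0,"roll": 0,"claw": 255},{"tx": 0,"ty": 0,"tz": 0,"roll": 0,"claw": 255}]}}

```text
t: 16.32
ee_pos: [453.3, -173.0, 56.3]
tcp_rot: [-0.034, -3.141, -0.001]
contact_force: [-0.3, -1.0, -2.6]
grip_width: 0.701
grip_force: 28.3
```

Request:
{"method": "jog_arm", "body": {"commands": [{"tx": 0,"ty": 0,"tz": -0.004,"roll": 0,"claw": 255},{"tx": 0,"ty": 0,"tz": 0,"roll": 0,"claw": 255},{"tx": 0,"ty": 0,"tz": 0,"roll": 0,"claw": 255}]}}

```text
t: 16.57
ee_pos: [453.5, -173.2, 55.6]
tcp_rot: [0.034, 3.141, 0.0]
contact_force: [-0.4, -1.0, -1.8]
grip_width: 0.705
grip_force: 28.3
```

Request:
{"method": "jog_arm", "body": {"commands": [{"tx": 0,"ty": 0,"tz": -0.003,"roll": 0,"claw": 255},{"tx": 0,"ty": 0,"tz": 0,"roll": 0,"claw": 255},{"tx": 0,"ty": 0,"tz": 0,"roll": 0,"claw": 255}]}}

```text
t: 16.82
ee_pos: [453.7, -173.2, 55.1]
tcp_rot: [0.034, 3.141, -0.0]
contact_force: [-0.4, 0.4, 1.2]
grip_width: 0.701
grip_force: 28.4
```

Request:
{"method": "jog_arm", "body": {"commands": [{"tx": 0,"ty": 0,"tz": 0,"roll": 0,"claw": 100},{"tx": 0,"ty": 0,"tz": 0,"roll": 0,"claw": 0},{"tx": 0,"ty": 0,"tz": 0,"roll": 0,"claw": 0},{"tx": 0,"ty": 0,"tz": 0,"roll": 0,"claw": 0},{"tx": 0,"ty": 0,"tz": 0.06,"roll": 0,"claw": 0}]}}

```text
t: 17.23
ee_pos: [451.6, -172.2, 67.8]
tcp_rot: [-0.034, -3.137, -0.004]
contact_force: [-0.9, -0.2, 0.4]
grip_width: 0.997
grip_force: 0.0
```

Request:
{"method": "jog_arm", "body": {"commands": [{"tx": 0,"ty": 0,"tz": 0.12,"roll": 0,"claw": 0},{"tx": 0,"ty": 0,"tz": 0.14,"roll": 0,"claw": 0},{"tx": 0,"ty": 0,"tz": 0.14,"roll": 0,"claw": 0},{"tx": 0,"ty": 0,"tz": 0.08,"roll": 0,"claw": 0},{"tx": 0,"ty": 0,"tz": 0,"roll": 0,"claw": 0}]}}

```text
t: 17.65
ee_pos: [456.6, -174.8, 195.0]
tcp_rot: [0.034, 3.133, -0.007]
contact_force: [0.7, -0.1, 0.9]
grip_width: 0.999
grip_force: 0.0
```

```bash
python3 - <<'E'
from h import *
p=r.read_camera("wrist"); save(p,"w6.png"); circ(p,"pot_mid_c",89); st()
for n,z in(("pot_mid_c",64),("lid_knob",24)): print(n,[(round(m["conf"],2),np.round(m["location"]),np.round(at(p,m["location"],z),1)) for m in r.mark_of(p,n)])
E
```

```text
pot_mid_c 0.87 [282. 190.  83.  82.] circle [ 451.2 -174.7   32.2]
pot_mid_c 0.73 [375. 325.  58.  96.] circle [ 584.3 -103.9   50.3]
t 17.75 [ 454.3 -173.6  190.6] [ 0.3  0.  -0.2] 1.0 0.0 [-0.5   0.21 -0.25  1.1   0.   -0.47] [ 3.400e-02  3.139e+00 -2.000e-03]
pot_mid_c [(0.58, array([230., 319.]), array([ 456.1, -176.7,   64. ]))]
lid_knob [(0.77, array([241., 162.]), array([ 474.5, -329.2,   24. ]))]
```

View pics/w6.png

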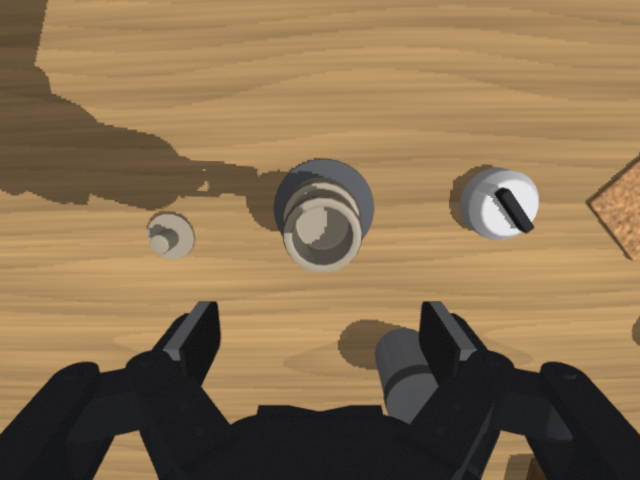

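The mid pot is seated in the wide one (rim (323,233)), and contact came at exactly the expected height. On to the slim pot.

Request:
{"method": "jog_arm", "body": {"commands": [{"tx": 0.051,"ty": 0.138,"tz": 0,"roll": 0,"claw": 0},{"tx": 0.051,"ty": 0.138,"tz": 0,"roll": 0,"claw": 0},{"tx": 0.051,"ty": 0.138,"tz": 0,"roll": 0,"claw": 0},{"tx": 0.051,"ty": 0.138,"tz": 0,"roll": 0,"claw": 0},{"tx": 0.051,"ty": 0.138,"tz": 0,"roll": 0,"claw": 0}]}}

```text
t: 18.27
ee_pos: [516.3, 1.1, 187.9]
tcp_rot: [-0.035, -3.138, -0.001]
contact_force: [0.7, 0.4, -0.8]
grip_width: 0.999
grip_force: 0.0
```

Request:
{"method": "jog_arm", "body": {"commands": [{"tx": 0.051,"ty": 0.138,"tz": 0,"roll": 0,"claw": 0},{"tx": 0.051,"ty": 0.138,"tz": 0,"roll": 0,"claw": 0},{"tx": 0.051,"ty": 0.138,"tz": 0,"roll": 0,"claw": 0},{"tx": 0.051,"ty": 0.138,"tz": 0,"roll": 0,"claw": 0},{"tx": 0.051,"ty": 0.138,"tz": 0,"roll": 0,"claw": 0}]}}

```text
t: 18.68
ee_pos: [580.1, 173.5, 187.6]
tcp_rot: [-0.034, -3.138, 0.001]
contact_force: [0.1, -0.5, 0.1]
grip_width: 0.999
grip_force: 0.0
```

Request:
{"method": "jog_arm", "body": {"commands": [{"tx": 0.051,"ty": 0.138,"tz": 0,"roll": 0,"claw": 0},{"tx": 0.051,"ty": 0.13,"tz": 0,"roll": 0,"claw": 0},{"tx": 0,"ty": 0,"tz": 0,"roll": 0,"claw": 0},{"tx": 0,"ty": 0,"tz": 0,"roll": 0,"claw": 0},{"tx": 0,"ty": 0,"tz": 0,"roll": 0,"claw": 0}]}}

```text
t: 19.1
ee_pos: [605.4, 238.3, 187.9]
tcp_rot: [-0.034, -3.138, 0.002]
contact_force: [-0.0, -0.4, 0.6]
grip_width: 1.003
grip_force: 0.0
```

```bash
python3 - <<'E'
from h import *
p=r.read_camera("wrist"); save(p,"w7.png"); circ(p,"pot_slim_c",60); st()
print([(round(m["conf"],2),np.round(m["location"]),np.round(at(p,m["location"],30),1)) for m in r.mark_of(p,"pot_slim_c")])
E
```

```text
pot_slim_c 0.83 [292. 198.  63.  62.] circle [602.3 240.9  29.3]
t 19.2 [605.8 237.5 189. ] [-0.8 -0.5  0.5] 1.0 0.0 [ 0.28  0.55  0.25  1.27 -0.    0.3 ] [-3.60e-02 -3.14e+00  1.00e-03]
[(0.8, array([227., 324.]), array([608.1, 241.2,  30. ]))]
```

View pics/w7.png

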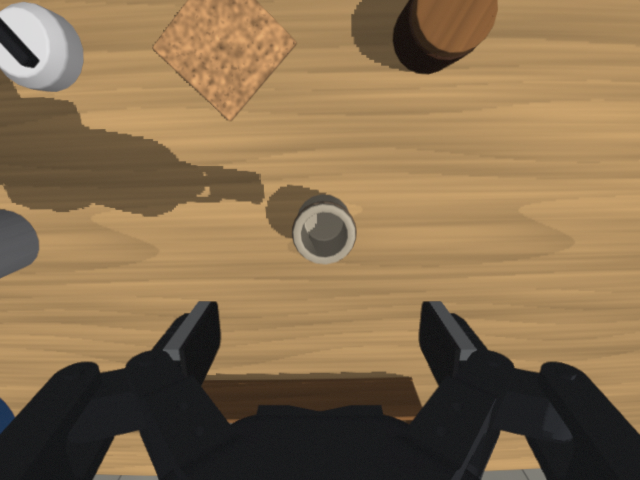

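Slim rim is at (324,233), giving (606.5,241), with jar and box clear.

Request:
{"method": "jog_arm", "body": {"commands": [{"tx": 0,"ty": 0.009,"tz": -0.1,"roll": 0,"claw": 0},{"tx": 0,"ty": 0,"tz": -0.16,"roll": 0,"claw": 0},{"tx": 0,"ty": 0,"tz": -0.16,"roll": 0,"claw": 0},{"tx": 0,"ty": 0,"tz": -0.1,"roll": 0,"claw": 0},{"tx": 0,"ty": 0,"tz": -0.06,"roll": 0,"claw": 0}]}}

```text
t: 19.67
ee_pos: [603.4, 238.9, 41.0]
tcp_rot: [-0.037, -3.136, 0.003]
contact_force: [-1.0, 1.1, 0.0]
grip_width: 0.998
grip_force: 0.0
```

Request:
{"method": "jog_arm", "body": {"commands": [{"tx": 0,"ty": 0,"tz": -0.05,"roll": 0,"claw": 0},{"tx": 0,"ty": 0,"tz": -0.03,"roll": 0,"claw": 0},{"tx": 0,"ty": 0,"tz": -0.012,"roll": 0,"claw": 0},{"tx": 0,"ty": 0,"tz": 0,"roll": 0,"claw": 0},{"tx": 0,"ty": 0,"tz": 0,"roll": 0,"claw": 100}]}}

```text
t: 20.08
ee_pos: [607.2, 240.9, 22.9]
tcp_rot: [0.035, 3.14, 0.001]
contact_force: [-0.6, 0.7, 0.2]
grip_width: 0.883
grip_force: 0.0
```

Request:
{"method": "jog_arm", "body": {"commands": [{"tx": 0,"ty": 0,"tz": 0,"roll": 0,"claw": 255},{"tx": 0,"ty": 0,"tz": 0,"roll": 0,"claw": 255},{"tx": 0,"ty": 0,"tz": 0,"roll": 0,"claw": 255},{"tx": 0,"ty": 0,"tz": 0,"roll": 0,"claw": 255},{"tx": 0,"ty": 0,"tz": 0,"roll": 0,"claw": 255}]}}

```text
t: 20.5
ee_pos: [607.6, 241.4, 23.3]
tcp_rot: [0.034, 3.139, 0.001]
contact_force: [-2.2, 0.1, 5.8]
grip_width: 0.607
grip_force: 26.3
```

Request:
{"method": "jog_arm", "body": {"commands": [{"tx": 0,"ty": 0,"tz": 0,"roll": 0,"claw": 0},{"tx": 0,"ty": 0,"tz": 0,"roll": 0,"claw": 0},{"tx": 0,"ty": 0,"tz": 0,"roll": 0,"claw": 0},{"tx": 0,"ty": 0,"tz": 0,"roll": -0.06,"claw": 0},{"tx": 0,"ty": 0,"tz": 0,"roll": -0.06,"claw": 0}]}}

```text
t: 20.92
ee_pos: [606.2, 241.0, 21.4]
tcp_rot: [-0.419, -3.113, 0.0]
contact_force: [0.6, 0.0, -0.0]
grip_width: 0.998
grip_force: 0.0
```

Request:
{"method": "jog_arm", "body": {"commands": [{"tx": 0,"ty": 0,"tz": 0,"roll": -0.06,"claw": 0},{"tx": 0,"ty": 0,"tz": 0,"roll": -0.06,"claw": 0},{"tx": 0,"ty": 0,"tz": 0,"roll": -0.06,"claw": 0},{"tx": 0,"ty": 0,"tz": 0,"roll": -0.06,"claw": 0},{"tx": 0,"ty": 0,"tz": 0,"roll": -0.06,"claw": 0}]}}

```text
t: 21.33
ee_pos: [606.2, 241.0, 21.4]
tcp_rot: [-1.32, -2.85, 0.001]
contact_force: [-0.2, 0.0, -0.3]
grip_width: 1.002
grip_force: 0.0
```

Request:
{"method": "jog_arm", "body": {"commands": [{"tx": 0,"ty": 0,"tz": 0,"roll": -0.06,"claw": 0},{"tx": 0,"ty": 0,"tz": 0,"roll": -0.06,"claw": 0},{"tx": 0,"ty": 0,"tz": 0,"roll": -0.06,"claw": 0},{"tx": 0,"ty": 0,"tz": 0,"roll": -0.06,"claw": 0},{"tx": 0,"ty": 0,"tz": 0,"roll": -0.06,"claw": 0}]}}

```text
t: 21.75
ee_pos: [606.2, 241.0, 21.4]
tcp_rot: [-2.104, -2.333, 0.001]
contact_force: [-0.8, -0.5, -1.1]
grip_width: 0.997
grip_force: 0.0
```

Request:
{"method": "jog_arm", "body": {"commands": [{"tx": 0,"ty": 0,"tz": 0,"roll": -0.06,"claw": 60},{"tx": 0,"ty": 0,"tz": 0,"roll": 0,"claw": 255},{"tx": 0,"ty": 0,"tz": 0,"roll": 0,"claw": 255},{"tx": 0,"ty": 0,"tz": 0,"roll": 0,"claw": 255},{"tx": 0,"ty": 0,"tz": 0,"roll": 0,"claw": 255}]}}

```text
t: 22.17
ee_pos: [606.5, 241.1, 21.8]
tcp_rot: [-2.232, -2.211, 0.0]
contact_force: [-0.3, -1.4, 0.4]
grip_width: 0.609
grip_force: 26.4
```

Request:
{"method": "jog_arm", "body": {"commands": [{"tx": 0,"ty": 0,"tz": 0,"roll": 0,"claw": 255},{"tx": 0,"ty": 0,"tz": 0,"roll": 0,"claw": 255},{"tx": 0,"ty": 0,"tz": 0,"roll": 0,"claw": 255}]}}

```text
t: 22.42
ee_pos: [606.5, 241.1, 21.8]
tcp_rot: [2.233, 2.21, -0.0]
contact_force: [0.7, -0.7, -0.3]
grip_width: 0.606
grip_force: 26.4
```

Request:
{"method": "jog_arm", "body": {"commands": [{"tx": 0,"ty": 0,"tz": 0.03,"roll": 0,"claw": 255},{"tx": 0,"ty": 0,"tz": 0.13,"roll": 0,"claw": 255},{"tx": 0,"ty": 0,"tz": 0.16,"roll": 0,"claw": 255},{"tx": 0,"ty": 0,"tz": 0.16,"roll": 0,"claw": 255},{"tx": 0,"ty": 0,"tz": 0.12,"roll": 0,"claw": 255}]}}

```text
t: 22.83
ee_pos: [607.0, 241.2, 175.7]
tcp_rot: [2.232, 2.208, 0.004]
contact_force: [0.4, -0.3, -0.9]
grip_width: 0.604
grip_force: 26.9
```

Request:
{"method": "jog_arm", "body": {"commands": [{"tx": -0.022,"ty": -0.06,"tz": 0,"roll": 0,"claw": 255},{"tx": -0.041,"ty": -0.11,"tz": 0,"roll": 0,"claw": 255},{"tx": -0.051,"ty": -0.138,"tz": 0,"roll": 0,"claw": 255},{"tx": -0.051,"ty": -0.138,"tz": 0,"roll": 0,"claw": 255},{"tx": -0.051,"ty": -0.138,"tz": 0,"roll": 0,"claw": 255}]}}

```text
t: 23.25
ee_pos: [551.6, 94.0, 172.2]
tcp_rot: [2.232, 2.21, 0.0]
contact_force: [-0.1, -0.8, -0.7]
grip_width: 0.607
grip_force: 26.9
```

Request:
{"method": "jog_arm", "body": {"commands": [{"tx": -0.051,"ty": -0.138,"tz": 0,"roll": 0,"claw": 255},{"tx": -0.051,"ty": -0.138,"tz": 0,"roll": 0,"claw": 255},{"tx": -0.051,"ty": -0.138,"tz": 0,"roll": 0,"claw": 255},{"tx": -0.051,"ty": -0.138,"tz": 0,"roll": 0,"claw": 255},{"tx": -0.051,"ty": -0.138,"tz": 0,"roll": 0,"claw": 255}]}}

```text
t: 23.67
ee_pos: [487.7, -78.8, 172.3]
tcp_rot: [2.233, 2.209, 0.0]
contact_force: [0.7, -0.8, -2.0]
grip_width: 0.607
grip_force: 26.9
```

Request:
{"method": "jog_arm", "body": {"commands": [{"tx": -0.051,"ty": -0.138,"tz": 0,"roll": 0,"claw": 255},{"tx": -0.051,"ty": -0.138,"tz": 0,"roll": 0,"claw": 255},{"tx": -0.026,"ty": -0.07,"tz": 0,"roll": 0,"claw": 255},{"tx": -0.013,"ty": -0.037,"tz": 0,"roll": 0,"claw": 255},{"tx": 0,"ty": 0,"tz": 0,"roll": 0,"claw": 255}]}}

```text
t: 24.08
ee_pos: [453.0, -174.7, 172.2]
tcp_rot: [2.237, 2.205, -0.0]
contact_force: [-0.0, 0.7, -1.3]
grip_width: 0.603
grip_force: 26.9
```

Request:
{"method": "jog_arm", "body": {"commands": [{"tx": 0,"ty": 0,"tz": -0.06,"roll": 0,"claw": 255},{"tx": 0,"ty": 0,"tz": -0.08,"roll": 0,"claw": 255},{"tx": 0,"ty": 0,"tz": -0.04,"roll": 0,"claw": 255},{"tx": 0,"ty": 0,"tz": 0,"roll": 0,"claw": 255},{"tx": 0,"ty": 0,"tz": 0,"roll": 0,"claw": 255}]}}

```text
t: 24.5
ee_pos: [453.4, -171.6, 126.6]
tcp_rot: [-2.23, -2.21, -0.0]
contact_force: [-0.6, -0.9, -0.5]
grip_width: 0.602
grip_force: 26.9
```

Request:
{"method": "jog_arm", "body": {"commands": [{"tx": 0,"ty": 0,"tz": 0,"roll": 0,"claw": 255},{"tx": 0,"ty": 0,"tz": 0,"roll": 0,"claw": 255},{"tx": 0,"ty": 0,"tz": 0,"roll": 0,"claw": 255}]}}

```text
t: 24.75
ee_pos: [454.4, -173.2, 127.8]
tcp_rot: [2.232, 2.208, 0.001]
contact_force: [-0.2, -0.1, -1.4]
grip_width: 0.606
grip_force: 26.9
```

Request:
{"method": "jog_arm", "body": {"commands": [{"tx": 0,"ty": 0,"tz": -0.02,"roll": 0,"claw": 255},{"tx": 0,"ty": 0,"tz": -0.016,"roll": 0,"claw": 255},{"tx": 0,"ty": 0,"tz": -0.008,"roll": 0,"claw": 255},{"tx": 0,"ty": 0,"tz": 0,"roll": 0,"claw": 255},{"tx": 0,"ty": 0,"tz": 0,"roll": 0,"claw": 255}]}}

```text
t: 25.17
ee_pos: [453.2, -173.0, 115.5]
tcp_rot: [-2.233, -2.209, 0.0]
contact_force: [0.5, 0.3, -2.0]
grip_width: 0.605
grip_force: 26.9
```

```bash
python3 - <<'E'
from h import *
p=r.read_camera("scene"); cv2.imwrite("pics/s3.png",cv2.cvtColor(cv2.resize(p["frame"][170:310,140:320],None,fx=4,fy=4),cv2.COLOR_RGB2BGR)); st()
E
```

```text
t 25.22 [ 453.4 -173.1  115.7] [ 0.1  0.6 -1.3] 0.6 26.9 [-0.5   0.27 -0.38  0.92  0.    1.09] [-2.234 -2.209  0.   ]
```

View pics/s3.png

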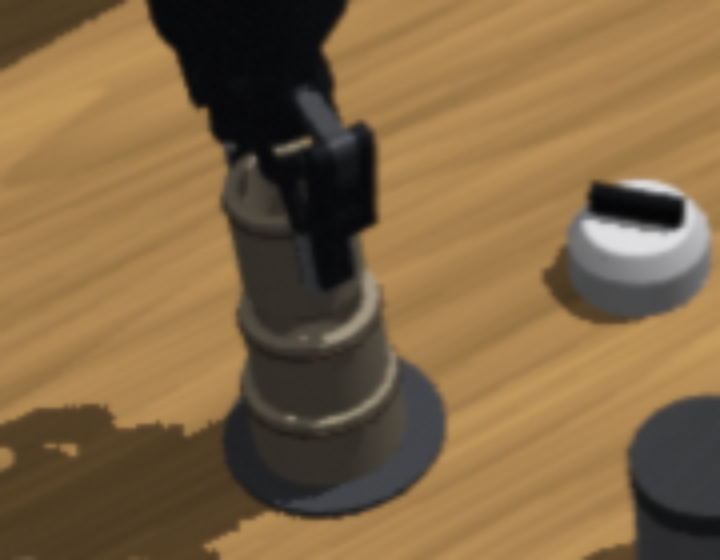

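The slim pot hovers coaxially above the seated two-pot stack, whose rim is at (310,320) in the crop. I lower it.

Request:
{"method": "jog_arm", "body": {"commands": [{"tx": 0,"ty": 0,"tz": -0.016,"roll": 0,"claw": 255},{"tx": 0,"ty": 0,"tz": -0.014,"roll": 0,"claw": 255},{"tx": 0,"ty": 0,"tz": -0.01,"roll": 0,"claw": 255},{"tx": 0,"ty": 0,"tz": 0,"roll": 0,"claw": 255},{"tx": 0,"ty": 0,"tz": 0,"roll": 0,"claw": 255}]}}

```text
t: 25.63
ee_pos: [453.3, -173.0, 105.5]
tcp_rot: [-2.233, -2.209, 0.0]
contact_force: [-0.1, 0.2, -1.4]
grip_width: 0.605
grip_force: 26.9
```

Request:
{"method": "jog_arm", "body": {"commands": [{"tx": 0,"ty": 0,"tz": -0.003,"roll": 0,"claw": 255},{"tx": 0,"ty": 0,"tz": 0,"roll": 0,"claw": 255},{"tx": 0,"ty": 0,"tz": 0,"roll": 0,"claw": 255}]}}

```text
t: 25.88
ee_pos: [453.6, -173.2, 105.2]
tcp_rot: [2.233, 2.209, 0.0]
contact_force: [0.4, 0.0, -1.4]
grip_width: 0.603
grip_force: 26.9
```

Request:
{"method": "jog_arm", "body": {"commands": [{"tx": 0,"ty": 0,"tz": -0.003,"roll": 0,"claw": 255},{"tx": 0,"ty": 0,"tz": 0,"roll": 0,"claw": 255},{"tx": 0,"ty": 0,"tz": 0,"roll": 0,"claw": 255}]}}

```text
t: 26.13
ee_pos: [453.7, -173.3, 104.7]
tcp_rot: [2.233, 2.209, 0.0]
contact_force: [-1.2, 0.5, 1.5]
grip_width: 0.606
grip_force: 27.1
```

Request:
{"method": "jog_arm", "body": {"commands": [{"tx": 0,"ty": 0,"tz": 0,"roll": 0,"claw": 100},{"tx": 0,"ty": 0,"tz": 0,"roll": 0,"claw": 0},{"tx": 0,"ty": 0,"tz": 0,"roll": 0,"claw": 0},{"tx": 0,"ty": 0,"tz": 0,"roll": 0,"claw": 0},{"tx": 0,"ty": 0,"tz": 0.06,"roll": 0,"claw": 0}]}}

```text
t: 26.55
ee_pos: [451.6, -172.1, 117.0]
tcp_rot: [-2.23, -2.206, 0.002]
contact_force: [-0.6, 0.3, -1.1]
grip_width: 0.999
grip_force: 0.0
```

Request:
{"method": "jog_arm", "body": {"commands": [{"tx": 0,"ty": 0,"tz": 0.12,"roll": 0,"claw": 0},{"tx": 0,"ty": 0,"tz": 0.14,"roll": 0,"claw": 0},{"tx": 0,"ty": 0,"tz": 0.12,"roll": 0,"claw": 0},{"tx": 0.018,"ty": -0.13,"tz": 0,"roll": 0,"claw": 0},{"tx": 0.018,"ty": -0.14,"tz": 0,"roll": 0,"claw": 0}]}}

```text
t: 26.97
ee_pos: [464.2, -241.0, 217.2]
tcp_rot: [2.226, 2.209, 0.002]
contact_force: [0.8, -0.1, -0.3]
grip_width: 1.0
grip_force: 0.0
```

Request:
{"method": "jog_arm", "body": {"commands": [{"tx": 0.018,"ty": -0.14,"tz": 0,"roll": 0,"claw": 0},{"tx": 0.018,"ty": -0.13,"tz": 0,"roll": 0,"claw": 0},{"tx": 0,"ty": -0.07,"tz": -0.1,"roll": 0,"claw": 0},{"tx": 0,"ty": 0,"tz": 0,"roll": 0,"claw": 0},{"tx": 0,"ty": 0,"tz": 0,"roll": 0,"claw": 0}]}}

```text
t: 27.38
ee_pos: [470.4, -325.7, 187.6]
tcp_rot: [-2.233, -2.205, -0.0]
contact_force: [-0.1, 0.7, -0.3]
grip_width: 1.002
grip_force: 0.0
```

```bash
python3 - <<'E'
from h import *
p=r.read_camera("wrist"); save(p,"w8.png"); st()
print([(round(m["conf"],2),np.round(m["location"]),np.round(at(p,m["location"],24),1)) for m in r.mark_of(p,"lid_knob")])
circ(p,"lid_knob",11); circ(p,"pot_slim_c",143)
E
```

```text
t 27.43 [ 470.9 -325.1  188.7] [-1.   1.   0.6] 1.0 0.0 [-0.72  0.39 -0.01  1.17  0.    0.87] [-2.233e+00 -2.207e+00 -1.000e-03]
[(0.71, array([221., 321.]), array([ 470.8, -325. ,   24. ]))]
lid_knob 0.88 [300. 191.  52.  56.] circle [ 475.6 -326.2   24.6]
pot_slim_c 0.65 [234.   2. 101.  48.] circle [ 454.3 -189.6   23.6]
```

View pics/w8.png

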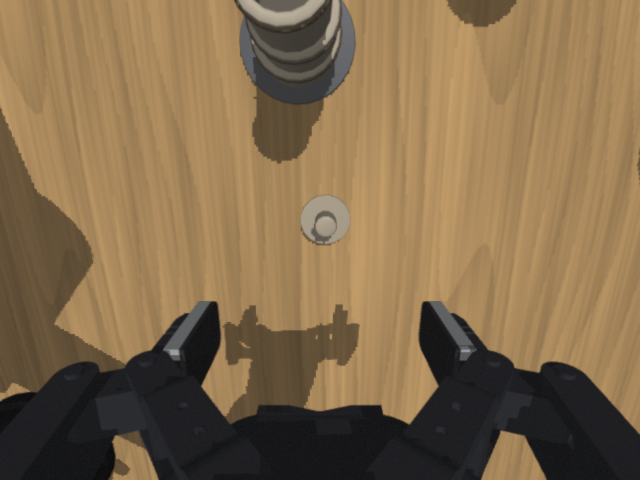

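```bash
python3 - <<'E'
from h import *
p=r.read_camera("wrist"); st()
print(at(p,(219.5,325.5),11),at(p,(227,325.5),37))
g=cv2.cvtColor(p["frame"],cv2.COLOR_RGB2GRAY)[190:250,295:356]
g=cv2.resize(g,None,fx=8,fy=8,interpolation=cv2.INTER_CUBIC)
for a,b,z in((160,240,11),(60,110,37)):
    c=cv2.HoughCircles(g,cv2.HOUGH_GRADIENT,2,50,param1=100,param2=30,minRadius=a,maxRadius=b)
    if c is not None:
        for x,y,R in c[0][:2]: print(z,R/8,295+x/8,190+y/8,at(p,(190+y/8-.44,295+x/8-.44),z))
E
```

```text
t 27.63 [ 472.  -325.   190.4] [ 0.7 -0.1  0.6] 1.0 0.0 [-0.71  0.39 -0.01  1.17  0.    0.87] [2.231 2.21  0.   ]
[ 477.60025203 -327.2935552    11.        ] [ 477.13775413 -328.06518148   37.        ]
```

Request:
{"method": "jog_arm", "body": {"commands": [{"tx": 0.019,"ty": -0.007,"tz": -0.1,"roll": 0,"claw": 0},{"tx": 0,"ty": 0,"tz": -0.16,"roll": 0,"claw": 0},{"tx": 0,"ty": 0,"tz": -0.16,"roll": 0,"claw": 0},{"tx": 0,"ty": 0,"tz": -0.1,"roll": 0,"claw": 0},{"tx": 0,"ty": 0,"tz": -0.04,"roll": 0,"claw": 0}]}}

```text
t: 28.05
ee_pos: [474.1, -324.6, 45.8]
tcp_rot: [-2.228, -2.206, 0.001]
contact_force: [-0.9, -0.3, -1.2]
grip_width: 1.003
grip_force: 0.0
```

Request:
{"method": "jog_arm", "body": {"commands": [{"tx": 0,"ty": 0,"tz": 0,"roll": 0,"claw": 120},{"tx": 0,"ty": 0,"tz": 0,"roll": 0,"claw": 120},{"tx": 0,"ty": 0,"tz": 0,"roll": 0,"claw": 120}]}}

```text
t: 28.3
ee_pos: [478.0, -328.6, 51.8]
tcp_rot: [2.23, 2.207, 0.001]
contact_force: [0.5, -0.3, 0.5]
grip_width: 0.605
grip_force: 0.0
```

```bash
python3 - <<'E'
from h import *
p=r.read_camera("wrist"); save(p,"w9.png"); st(); circ(p,"lid_knob",11)
print([(np.round(m["location"]),np.round(at(p,m["location"],24),1)) for m in r.mark_of(p,"lid_knob")])
E
```

```text
t 28.35 [ 478.1 -328.8   51.9] [ 0.2 -0.6 -0.1] 0.5 0.0 [-0.71  0.5  -0.22  0.85  0.    0.87] [2.230e+00 2.206e+00 1.000e-03]
lid_knob 0.74 [272. 228.  84.  78.] circle [ 474.6 -326.6   24.1]
[(array([279., 311.]), array([ 473.5, -328.3,   24. ]))]
```

View pics/w9.png

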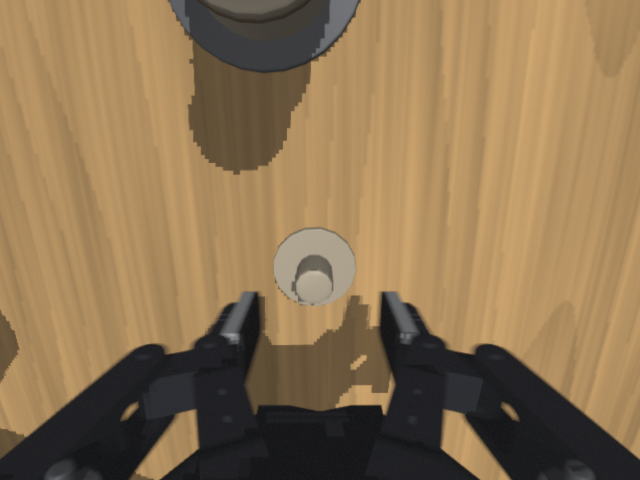

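The lid flange is at (314,266) with fingers centred on column 320, so I shift x by -1.5 mm and descend.

Request:
{"method": "jog_arm", "body": {"commands": [{"tx": -0.006,"ty": 0,"tz": -0.05,"roll": 0,"claw": 120},{"tx": 0,"ty": 0,"tz": -0.04,"roll": 0,"claw": 120},{"tx": 0,"ty": 0,"tz": -0.02,"roll": 0,"claw": 120},{"tx": 0,"ty": 0,"tz": 0,"roll": 0,"claw": 120},{"tx": 0,"ty": 0,"tz": 0,"roll": 0,"claw": 120}]}}

```text
t: 28.87
ee_pos: [474.5, -327.1, 21.6]
tcp_rot: [-2.233, -2.209, -0.0]
contact_force: [0.5, -0.2, -0.5]
grip_width: 0.53
grip_force: 0.0
```

Request:
{"method": "jog_arm", "body": {"commands": [{"tx": 0,"ty": 0,"tz": -0.016,"roll": 0,"claw": 120},{"tx": 0,"ty": 0,"tz": -0.01,"roll": 0,"claw": 120},{"tx": 0,"ty": 0,"tz": 0,"roll": 0,"claw": 150},{"tx": 0,"ty": 0,"tz": 0,"roll": 0,"claw": 180},{"tx": 0,"ty": 0,"tz": 0,"roll": 0,"claw": 200}], "newtons": 20}}

```text
t: 29.28
ee_pos: [474.8, -327.4, 15.5]
tcp_rot: [2.234, 2.209, 0.0]
contact_force: [0.0, 0.0, -0.6]
grip_width: 0.22
grip_force: 19.5
```

Request:
{"method": "jog_arm", "body": {"commands": [{"tx": 0,"ty": 0,"tz": 0,"roll": 0,"claw": 255},{"tx": 0,"ty": 0,"tz": 0,"roll": 0,"claw": 255},{"tx": 0,"ty": 0,"tz": 0,"roll": 0,"claw": 255},{"tx": 0,"ty": 0,"tz": 0,"roll": 0,"claw": 255},{"tx": 0,"ty": 0,"tz": 0,"roll": 0,"claw": 255}]}}

```text
t: 29.7
ee_pos: [474.8, -327.5, 15.5]
tcp_rot: [2.233, 2.209, 0.0]
contact_force: [-0.1, 0.6, 0.5]
grip_width: 0.223
grip_force: 19.6
```

Request:
{"method": "jog_arm", "body": {"commands": [{"tx": 0,"ty": 0,"tz": 0,"roll": 0,"claw": 120},{"tx": 0,"ty": 0,"tz": 0,"roll": 0,"claw": 110},{"tx": 0,"ty": 0,"tz": 0,"roll": 0,"claw": 110},{"tx": 0,"ty": 0,"tz": 0,"roll": 0.06,"claw": 110},{"tx": 0,"ty": 0,"tz": 0,"roll": 0.06,"claw": 110}]}}

```text
t: 30.12
ee_pos: [474.7, -327.4, 15.3]
tcp_rot: [1.946, 2.466, 0.0]
contact_force: [-0.7, -0.6, -0.1]
grip_width: 0.57
grip_force: 0.0
```

Request:
{"method": "jog_arm", "body": {"commands": [{"tx": 0,"ty": 0,"tz": 0,"roll": 0.06,"claw": 110},{"tx": 0,"ty": 0,"tz": 0,"roll": 0.06,"claw": 110},{"tx": 0,"ty": 0,"tz": 0,"roll": 0.06,"claw": 110},{"tx": 0,"ty": 0,"tz": 0,"roll": 0.06,"claw": 110},{"tx": 0,"ty": 0,"tz": 0,"roll": 0.06,"claw": 110}]}}

```text
t: 30.53
ee_pos: [474.8, -327.4, 15.3]
tcp_rot: [1.13, 2.931, 0.0]
contact_force: [-0.2, 0.4, 0.8]
grip_width: 0.567
grip_force: 0.0
```

Request:
{"method": "jog_arm", "body": {"commands": [{"tx": 0,"ty": 0,"tz": 0,"roll": 0.06,"claw": 110},{"tx": 0,"ty": 0,"tz": 0,"roll": 0.06,"claw": 110},{"tx": 0,"ty": 0,"tz": 0,"roll": 0.06,"claw": 110},{"tx": 0,"ty": 0,"tz": 0,"roll": 0.06,"claw": 110},{"tx": 0,"ty": 0,"tz": 0,"roll": 0.06,"claw": 110}]}}

```text
t: 30.95
ee_pos: [474.8, -327.4, 15.3]
tcp_rot: [-0.213, -3.134, -0.0]
contact_force: [-0.4, -0.7, 0.4]
grip_width: 0.569
grip_force: 0.0
```

Request:
{"method": "jog_arm", "body": {"commands": [{"tx": 0,"ty": 0,"tz": 0,"roll": 0.06,"claw": 120},{"tx": 0,"ty": 0,"tz": 0,"roll": 0,"claw": 150},{"tx": 0,"ty": 0,"tz": 0,"roll": 0,"claw": 180},{"tx": 0,"ty": 0,"tz": 0,"roll": 0,"claw": 200},{"tx": 0,"ty": 0,"tz": 0,"roll": 0,"claw": 255}]}}

```text
t: 31.37
ee_pos: [474.8, -327.4, 15.4]
tcp_rot: [0.037, 3.141, 0.0]
contact_force: [0.1, 0.4, 0.8]
grip_width: 0.225
grip_force: 19.6
```

Request:
{"method": "jog_arm", "body": {"commands": [{"tx": 0,"ty": 0,"tz": 0,"roll": 0,"claw": 255},{"tx": 0,"ty": 0,"tz": 0,"roll": 0,"claw": 255},{"tx": 0,"ty": 0,"tz": 0,"roll": 0,"claw": 255},{"tx": 0,"ty": 0,"tz": 0,"roll": 0,"claw": 255}], "newtons": 25}}

```text
t: 31.7
ee_pos: [474.8, -327.4, 15.4]
tcp_rot: [0.035, 3.141, -0.0]
contact_force: [-0.7, -0.9, 1.2]
grip_width: 0.222
grip_force: 24.4
```

Request:
{"method": "jog_arm", "body": {"commands": [{"tx": 0,"ty": 0,"tz": 0.04,"roll": 0,"claw": 255},{"tx": 0,"ty": 0,"tz": 0.12,"roll": 0,"claw": 255},{"tx": 0,"ty": 0,"tz": 0.16,"roll": 0,"claw": 255},{"tx": 0,"ty": 0,"tz": 0.16,"roll": 0,"claw": 255},{"tx": 0,"ty": 0,"tz": 0.14,"roll": 0,"claw": 255}]}}

```text
t: 32.12
ee_pos: [474.6, -327.3, 173.2]
tcp_rot: [0.034, 3.141, -0.001]
contact_force: [0.4, -0.1, 0.3]
grip_width: 0.217
grip_force: 24.5
```

Request:
{"method": "jog_arm", "body": {"commands": [{"tx": 0,"ty": 0,"tz": 0.12,"roll": 0,"claw": 255},{"tx": 0,"ty": 0,"tz": 0,"roll": 0,"claw": 255},{"tx": -0.011,"ty": 0.08,"tz": 0,"roll": 0,"claw": 255},{"tx": -0.018,"ty": 0.13,"tz": 0,"roll": 0,"claw": 255},{"tx": -0.019,"ty": 0.14,"tz": 0,"roll": 0,"claw": 255}]}}

```text
t: 32.53
ee_pos: [462.6, -239.9, 200.4]
tcp_rot: [0.038, 3.141, -0.0]
contact_force: [2.1, 0.3, -1.1]
grip_width: 0.223
grip_force: 24.6
```

Request:
{"method": "jog_arm", "body": {"commands": [{"tx": -0.018,"ty": 0.13,"tz": 0,"roll": 0,"claw": 255},{"tx": -0.012,"ty": 0.09,"tz": 0,"roll": 0,"claw": 255},{"tx": -0.007,"ty": 0.047,"tz": 0,"roll": 0,"claw": 255},{"tx": 0,"ty": 0,"tz": 0,"roll": 0,"claw": 255},{"tx": 0,"ty": 0,"tz": 0,"roll": 0,"claw": 255}]}}

```text
t: 32.95
ee_pos: [453.7, -173.4, 200.5]
tcp_rot: [0.033, 3.141, -0.001]
contact_force: [0.5, -0.6, -1.4]
grip_width: 0.223
grip_force: 24.7
```

Request:
{"method": "jog_arm", "body": {"commands": [{"tx": 0,"ty": 0,"tz": -0.04,"roll": 0,"claw": 255},{"tx": 0,"ty": 0,"tz": -0.05,"roll": 0,"claw": 255},{"tx": 0,"ty": 0,"tz": -0.03,"roll": 0,"claw": 255},{"tx": 0,"ty": 0,"tz": 0,"roll": 0,"claw": 255},{"tx": 0,"ty": 0,"tz": 0,"roll": 0,"claw": 255}]}}

```text
t: 33.37
ee_pos: [453.3, -173.9, 169.9]
tcp_rot: [-0.036, -3.14, -0.001]
contact_force: [1.3, -0.0, -0.4]
grip_width: 0.224
grip_force: 24.7
```

Request:
{"method": "jog_arm", "body": {"commands": [{"tx": 0,"ty": 0,"tz": 0,"roll": 0,"claw": 255},{"tx": 0,"ty": 0,"tz": 0,"roll": 0,"claw": 255},{"tx": 0,"ty": 0,"tz": 0,"roll": 0,"claw": 255}]}}

```text
t: 33.62
ee_pos: [454.0, -173.6, 170.9]
tcp_rot: [0.034, 3.14, -0.001]
contact_force: [0.1, 0.5, -0.5]
grip_width: 0.222
grip_force: 24.7
```

Request:
{"method": "jog_arm", "body": {"commands": [{"tx": 0,"ty": 0,"tz": -0.024,"roll": 0,"claw": 255},{"tx": 0,"ty": 0,"tz": -0.02,"roll": 0,"claw": 255},{"tx": 0,"ty": 0,"tz": -0.016,"roll": 0,"claw": 255},{"tx": 0,"ty": 0,"tz": -0.008,"roll": 0,"claw": 255},{"tx": 0,"ty": 0,"tz": 0,"roll": 0,"claw": 255}]}}

```text
t: 34.03
ee_pos: [453.2, -172.9, 152.8]
tcp_rot: [-0.034, -3.141, -0.001]
contact_force: [-0.3, -0.9, -1.3]
grip_width: 0.223
grip_force: 24.7
```

Request:
{"method": "jog_arm", "body": {"commands": [{"tx": 0,"ty": 0,"tz": 0,"roll": 0,"claw": 255},{"tx": 0,"ty": 0,"tz": 0,"roll": 0,"claw": 255}]}}

```text
t: 34.2
ee_pos: [453.5, -173.1, 153.3]
tcp_rot: [-0.034, -3.141, -0.0]
contact_force: [-0.5, -0.1, 0.1]
grip_width: 0.221
grip_force: 24.7
```

Request:
{"method": "jog_arm", "body": {"commands": [{"tx": 0,"ty": 0,"tz": -0.004,"roll": 0,"claw": 255},{"tx": 0,"ty": 0,"tz": 0,"roll": 0,"claw": 255},{"tx": 0,"ty": 0,"tz": 0,"roll": 0,"claw": 255}]}}

```text
t: 34.45
ee_pos: [453.6, -173.2, 152.4]
tcp_rot: [0.034, 3.141, 0.0]
contact_force: [-0.9, 0.7, -0.9]
grip_width: 0.221
grip_force: 24.7
```

```bash
python3 - <<'E'
from h import *
p=r.read_camera("scene"); cv2.imwrite("pics/s4.png",cv2.cvtColor(cv2.resize(p["frame"][170:310,140:320],None,fx=4,fy=4),cv2.COLOR_RGB2BGR)); st()
E
```

```text
t 34.5 [ 453.6 -173.2  152.4] [-0.6  0.5 -1.8] 0.2 24.7 [-0.5   0.24 -0.32  1.01  0.   -0.47] [0.034 3.141 0.   ]
```

Request:
{"method": "jog_arm", "body": {"commands": [{"tx": 0,"ty": 0,"tz": -0.003,"roll": 0,"claw": 255},{"tx": 0,"ty": 0,"tz": 0,"roll": 0,"claw": 255},{"tx": 0,"ty": 0,"tz": 0,"roll": 0,"claw": 255}]}}

```text
t: 34.75
ee_pos: [453.8, -173.3, 152.3]
tcp_rot: [0.034, 3.141, -0.001]
contact_force: [-1.7, 0.5, 5.5]
grip_width: 0.223
grip_force: 25.2
```

Contact came at the expected height. I release, wait, and lift clear.

Request:
{"method": "jog_arm", "body": {"commands": [{"tx": 0,"ty": 0,"tz": 0,"roll": 0,"claw": 180},{"tx": 0,"ty": 0,"tz": 0,"roll": 0,"claw": 120},{"tx": 0,"ty": 0,"tz": 0,"roll": 0,"claw": 60},{"tx": 0,"ty": 0,"tz": 0,"roll": 0,"claw": 60},{"tx": 0,"ty": 0,"tz": 0.04,"roll": 0,"claw": 60}]}}

```text
t: 35.17
ee_pos: [452.2, -172.5, 159.9]
tcp_rot: [-0.034, -3.138, -0.003]
contact_force: [-0.4, 0.5, 0.3]
grip_width: 0.764
grip_force: 0.0
```

Request:
{"method": "jog_arm", "body": {"commands": [{"tx": 0,"ty": 0,"tz": 0.1,"roll": 0,"claw": 60},{"tx": 0,"ty": 0,"tz": 0.12,"roll": 0,"claw": 60},{"tx": 0,"ty": 0,"tz": 0.08,"roll": 0,"claw": 60},{"tx": 0,"ty": 0,"tz": 0,"roll": 0,"claw": 60},{"tx": 0,"ty": 0,"tz": 0,"roll": 0,"claw": 60}]}}

```text
t: 35.58
ee_pos: [454.5, -173.7, 237.6]
tcp_rot: [0.034, 3.139, -0.002]
contact_force: [-0.8, -0.8, -1.0]
grip_width: 0.766
grip_force: 0.0
```

```bash
python3 - <<'E'
from h import *
p=r.read_camera("scene"); cv2.imwrite("pics/s5.png",cv2.cvtColor(cv2.resize(p["frame"][170:310,140:320],None,fx=4,fy=4),cv2.COLOR_RGB2BGR)); st()
print([(np.round(m["location"]),np.round(at(p,m["location"],161),1)) for m in r.mark_of(p,"lid_knob")])
for n in("caddy_c","jar_c","timer_c"): print(n,[np.round(at(p,m["location"],Z[n])) for m in r.mark_of(p,n)])
E
```

```text
t 35.63 [ 453.6 -173.2  236.3] [-1.2  1.4 -0.3] 0.8 0.0 [-0.5   0.19 -0.16  1.22  0.   -0.47] [ 0.034  3.141 -0.   ]
[(array([210., 212.]), array([ 449.3, -169.3,  161. ]))]
caddy_c [array([618., -79.,  40.]), array([486., 125.,  40.])]
jar_c [array([445., 331.,  36.])]
timer_c [array([438.,   3.,  24.]), array([475., 136.,  24.])]
```

View pics/s5.png

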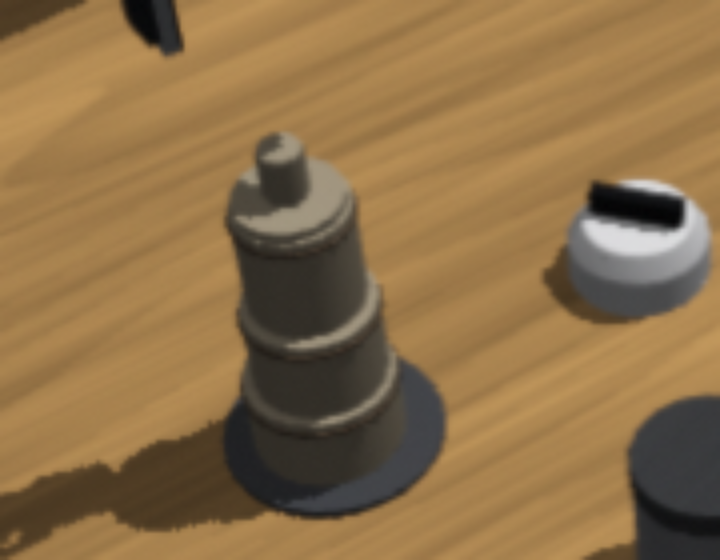

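The tower stands straight with the lid flush (knob at (283,170) in the crop), the gripper is clear and the bystanders are unmoved. I hand it in.

```bash
python3 -c "
from rig import r
print(r.job_done())"
```

```text
the job is handed in; nothing more can be done
None
```

The stoneware tower is built on the coaster with the lid seated and the gripper clear; the caddy, coffee jar and timer were left in place, and the job is handed in (no verdict was returned).

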